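Stack the sample blocks on the sloping rack and cover them

TASK

Put every loose sample block away in the dust-covered rack: lift the clear cover right back until it rests on its stop, stack all the blocks flat in one straight pile in the middle of the sloping shelf, each with one side pushed right up against the backstop, then shut the cover fully over them. Leave the covered dish, the round flange and the amber bottle where they are.

Things in the scene. Friction and masses are not known exactly. Their poses are not given: they have to be found in the camera images.
- incline: Sloping steel shelf of the rack, fixed, 64 mm long, 90 mm wide, open at both sides, rising at 0.28 rad away from the robot. Origin: on its surface at the foot of the backstop's inner face, midway across, 20 mm above the bench. x runs up the slope, y across, z square out of the shelf. Blocks do not slide down it by themselves. Centre of a well-placed block: x 29, y 0, z 8, 24, 40 or 56 mm (bottom of the pile up).
- backstop_top (a point): Middle of the top edge of the backstop, a fixed plate 5 mm thick, 90 mm wide and 56 mm high, square to the sloping shelf, along its lower edge (the edge nearest the robot). Blocks rest against its far face, between two flanges of the same height that stand 8 mm up the slope from it, 75 mm apart (inside).
- cover_knob (a point): Centre of the cover's handle knob, a dark metal cylinder 18 mm thick and 24 mm long, its axis parallel to the hinge, on a 12 mm wide stem in the middle of the cover's front wall, 40 mm out from the wall, turning with the cover. Its two flat ends can be pinched. Cover shut: 67 mm above the bench, on the robot's side, the cover's top 51 mm above it.
- cover_hinge (a point): Middle of the cover's hinge axis, fixed, 22 mm above the bench at the far side of the rack. y lies along the hinge (as the shelf's y), x points level from the robot's side to the far side, z up. With the cover shut the knob's centre is at x -162, z +45 mm from here.
- cover (a joint): Opening angle (rad) of the clear box-shaped dust cover (122 mm deep, 132 wide, 109 high, 0.3 kg): 0 shut, 1.6 fully open on its stop. Its handle side lifts up and swings away from the robot. It falls shut from below about 1.0 rad and falls back onto its stop from above that; the hinge is damped.
- block_1_center (a point): Centre of a grey milled sample block, 58 x 58 x 16 mm, about 0.2 kg, flat on the bench at the start (centre 8 mm up), round recess in its upper face. Axes along its edges, z out of the upper face. All are alike; three or four are present; either face up, any side to the backstop, any order. Keep off the monitor (y below -0.19 m) and the clamp (x over 0.74, y below -0.04).
- block_2_center (a point): Centre of a grey milled sample block, 58 x 58 x 16 mm, about 0.2 kg, flat on the bench at the start (centre 8 mm up), round recess in its upper face. Axes along its edges, z out of the upper face. All are alike; three or four are present; either face up, any side to the backstop, any order. Keep off the monitor (y below -0.19 m) and the clamp (x over 0.74, y below -0.04).
- block_3_center (a point): Centre of a grey milled sample block, 58 x 58 x 16 mm, about 0.2 kg, flat on the bench at the start (centre 8 mm up), round recess in its upper face. Axes along its edges, z out of the upper face. All are alike; three or four are present; either face up, any side to the backstop, any order. Keep off the monitor (y below -0.19 m) and the clamp (x over 0.74, y below -0.04).
- block_4_center (a point): Centre of a grey milled sample block, 58 x 58 x 16 mm, about 0.2 kg, flat on the bench at the start (centre 8 mm up), round recess in its upper face. Axes along its edges, z out of the upper face. All are alike; three or four are present; either face up, any side to the backstop, any order. Keep off the monitor (y below -0.19 m) and the clamp (x over 0.74, y below -0.04).
- petri_dish_center (a point): Centre of a round covered glass dish, 64 mm across, 14 mm high, a bystander; leave alone.
- kf_blank_40_center (a point): Centre of a round metal blank flange, 55 mm across, 17 mm high, a bystander; leave alone.
- bottle_amber_center (a point): Centre of an amber bottle, 48 mm across, 92 mm high, a bystander; leave alone.

How it is judged:
On the way, in this order (a step that is already met when the one before it is completed fails the run):
1. the cover is lifted right back onto its stop (value of joint cover above 1.52 rad), for 0.3 s.
2. all blocks are stacked on the sloping shelf against the backstop, the cover still open (x of block_1_center in the frame of incline between 0.0255 and 0.033 m and y of block_1_center in the frame of incline between -0.012 and 0.012 m and z of block_1_center in the frame of incline between 0.004 and 0.062 m and angle between the z axis of each of block_1_center, block_2_center, block_3_center, block_4_center and the z axis of incline, either way round below 0.09 rad and x of block_2_center in the frame of incline between 0.0255 and 0.033 m and y of block_2_center in the frame of incline between -0.012 and 0.012 m and z of block_2_center in the frame of incline between 0.004 and 0.062 m and x of block_3_center in the frame of incline between 0.0255 and 0.033 m and y of block_3_center in the frame of incline between -0.012 and 0.012 m and z of block_3_center in the frame of incline between 0.004 and 0.062 m and x of block_4_center in the frame of incline between 0.0255 and 0.033 m and y of block_4_center in the frame of incline between -0.012 and 0.012 m and z of block_4_center in the frame of incline between 0.004 and 0.062 m and value of joint cover above 1 rad), for 0.2 s.
At the end, for the whole second after the job is handed in: Every block that is present lies flat on the sloping shelf or on the block below it (within 0.09 rad), in one pile, its centre within 12 mm of the shelf's middle line and its side within about 4 mm of the backstop; the cover is shut (within 0.03 rad) (x of block_1_center in the frame of incline between 0.0255 and 0.033 m and y of block_1_center in the frame of incline between -0.012 and 0.012 m and z of block_1_center in the frame of incline between 0.004 and 0.062 m and angle between the z axis of each of block_1_center, block_2_center, block_3_center, block_4_center and the z axis of incline, either way round below 0.09 rad and x of block_2_center in the frame of incline between 0.0255 and 0.033 m and y of block_2_center in the frame of incline between -0.012 and 0.012 m and z of block_2_center in the frame of incline between 0.004 and 0.062 m and x of block_3_center in the frame of incline between 0.0255 and 0.033 m and y of block_3_center in the frame of incline between -0.012 and 0.012 m and z of block_3_center in the frame of incline between 0.004 and 0.062 m and x of block_4_center in the frame of incline between 0.0255 and 0.033 m and y of block_4_center in the frame of incline between -0.012 and 0.012 m and z of block_4_center in the frame of incline between 0.004 and 0.062 m and value of joint cover below 0.03 rad); the robot touches nothing.
It fails at once if a bystander (dish, flange or bottle) is moved more than 30 mm (distance of any of petri_dish_center, kf_blank_40_center, bottle_amber_center from where it was at the start of the episode above 0.03 m).
Of block_1, block_2, block_3, block_4 only 3 to 4 are there at a start; the rules pass over those that are not, and their reading is None.
At some moment in a run one of block_1, block_2, block_3, block_4 may be knocked a few centimetres aside while the robot is not near it.
Once in a run the grip may slacken for a moment while it holds something.
It also fails if it takes over 210 s, if anything falls off the work surface, if the arm or the gripper's body presses on something with over 40 N, if the wrist force passes 120 N, or if a joint passes its speed limit or range.

ROBOT

A 6-joint arm with a two-finger parallel gripper is mounted at the origin on a cart in front of the work surface, level with it; the furniture and walls round the work are solid. World frame = base frame: x ahead of the robot, y to its left, z up, the work surface at z = 0. Lengths are in m, angles in rad, forces in N, time in s.
With the tool pointing down it reaches from about 0.25 to 0.775 m from the base axis. Payload 4 kg.
Tool frame: the origin (TCP) lies on the centre line of the jaws, within the pads' length; the fingertips stand 8 mm ahead of it and the grasp point (between the pads) lies 11 mm behind it; z points along the fingers, y is the direction in which the jaws open and shut (so a half turn about z gives the same grasp; the last joint's range is limited). The gripper opens to 94 mm and grips with 3 to 60 N. Pads are 16 mm wide; open, the fingers measure 119 mm over their backs; the gripper's body (75 mm by 177 mm) begins 78 mm behind the grasp point.
Start: joints at [1.091, 0.087, 1.371, -0, 1.684, -0.103], TCP at [0.202, 0.511, 0.214] pointing down, gripper open.
Joint ranges: [-3.1, 3.1], [-0.76, 2.03], [0.27, 2.55], [-1.08, 4.22], [0.17, 2.65], [-2.57, 2.57]. Speed limits (rad/s): [2.79, 2.79, 3.14, 3.14, 3.14, 3.14].

INTERFACE

Orientations are given as [roll, pitch, yaw] about the fixed x, y, z axes, in that order (R = Rz(yaw) Ry(pitch) Rx(roll)).
In Python, from bench import * gives the robot as it stands.
- The arm moves only by the tool step_arm, never from a script. Its argument "steps" is a list of rows, each an object of numbers: "jaw": the opening, from 0 (shut) to 1 (fully open); "tx", "ty", "tz": the shift along the tool's x, y, z in m; "ax", "ay", "az": the turn, a rotation vector about the tool's x, y, z in rad. In form: [{"jaw": .., "tx": .., "ty": .., "tz": .., "ax": .., "ay": .., "az": ..}, ...]. A call has 1 to 8 rows; each row is the pose to reach, as a shift and turn from the pose measured when the call began, along the tool's axes at that moment; what a row does not reach only later rows make up. A row lasts 1/10 s, in which the tool goes at most 50 mm and 8.59 degrees, less where a joint would pass 70% of its speed; a pose out of reach is approached as far as the arm can. A call with a gripper value outside its range is refused whole. The fingers move at their own pace and stop on an object; the grip force is fixed at half the most. Time passes only in rows, so rows that repeat a pose let the fingers close. It gives the time, the measured TCP pose, the force and the opening at its end, in the units of the state.
- get_obs(): the state, without advancing time (a new reading comes with each control period).
- snapshot(name): name is "scene" or "side" or "wrist"; returns (picture, depth): 400x640x3 uint8, red, green, blue; 400x640 float32, m along the optical axis (not along the pixel's ray), 0 where there is no reading.
- camera_model(name): a dict with "intrinsics" (3x3 intrinsics, pixels), "k1" (the pictures are not rectified: a ray, as slopes to the right and down, at radius r is drawn at 1 + k1 r^2 times it, then the intrinsics apply), "origin" and "orientation" of the camera in the world. Camera axes: x right, y down, z forward; pixel columns grow to the right and rows downward; lengths in m; the calibration is good to about 2 mm. A picture is of the moment at which its call begins: read the wrist's pose just before it. camera_model takes no time and is no camera call; for the wrist camera it gives the pose at the moment of the call.
- close_job(): hands the job in, once; it reports no verdict.
Trained networks look in the newest picture that a camera, given by its name, has taken for a name from the list of things; names that differ only in an ending like _2 or _b are one class to them, and where a whole thing is asked for, a point or a joint stands for the part that bears it (a point fixed in the world has none). Each returns a list of dicts, best first, with "confidence" (0 to 1); they miss things now and then, are a little off and sometimes report something else, mostly with a low value. They report only what shows in the picture. A call takes as long as a camera call.
- silhouettes(camera, query): "pixels" (400x640 bool, what is visible of it) and "rect" ([left, top, right, bottom] in pixels, round what is visible of it).
The state is a dict: "time": time; "joint_positions": joint angles; "qvel": joint speeds; "joint_torque": joint torques, N m; "tool_pos": TCP position; "ee_rot": TCP orientation; "wrist_force": force on the tool from outside, world axes, zero at the start; "wrist_torque": the same for the moment, N m; "width": finger opening in m.
Only numpy, scipy, OpenCV 4.12 (cv2) and the standard library are available. Lean on these libraries where they do the work, as an engineer would, in place of code of your own. Each camera call takes 0.05 s, during which the arm holds its last target. There are 200 camera calls.

## Working session

There is one attempt and no reset: what is moved stays moved. The work goes in short steps, Python scripts to look and compute and a tool call to move; the robot and the scene stay as the last step left them, time stands still between calls to the robot, and variables do not carry over. Pictures are saved under pics/ and viewed, about 12 in all and at most 16, crops included, and the job is handed in when it is done.

Besides the shell and the picture viewer there is one more tool, called as a command line: name --argument value ..., lists and objects as JSON in quotes. step_arm: Moves the arm, as the interface text tells. Its arguments: {"type":"object","properties":{"steps":{"type":"array"}},"required":["steps"]}

```bash
ls; mkdir -p pics
cat > h.py <<'E'
from bench import *
import numpy as np, cv2
from scipy.spatial.transform import Rotation as R
def snap(n,f=None):
    m=camera_model(n); p,d=snapshot(n)
    if f: cv2.imwrite('pics/'+f,p[:,:,::-1])
    return p,d,m
def orient(m):
    o=np.array(m['orientation'],float)
    return o if o.shape==(3,3) else R.from_euler('xyz',o).as_matrix()
def pts(d,m,mask):
    v,u=np.nonzero(mask&(d>0)); z=d[v,u]
    xy=cv2.undistortPoints(np.c_[u,v].astype(float)[:,None],np.array(m['intrinsics'],float),np.array([m['k1'],0,0,0.]))[:,0]
    return np.c_[xy*z[:,None],z]@orient(m).T+np.array(m['origin'])
def pix(m,P):
    r=orient(m); P=(np.atleast_2d(P)-np.array(m['origin']))@r
    return cv2.projectPoints(P,np.zeros(3),np.zeros(3),np.array(m['intrinsics'],float),np.array([m['k1'],0,0,0.]))[0][:,0]
def rel(pos,rpy,o=None):
    o=o or get_obs(); A=R.from_euler('xyz',o['ee_rot']); B=R.from_euler('xyz',rpy)
    print('t',np.round(A.inv().apply(np.array(pos)-o['tool_pos']),4),'a',np.round((A.inv()*B).as_rotvec(),4))
E
python3 - <<'E'
from h import *
print(get_obs())
for n in('scene','side'):
    p,d,m=snap(n,n+'0.png'); print(n,m)
    for q in('block_1_center','cover_knob','incline','backstop_top','petri_dish_center','kf_blank_40_center','bottle_amber_center'):
        try: s=silhouettes(n,q)
        except Exception as e: print(q,e); continue
        for k in s:
            P=pts(d,m,k['pixels'])
            if len(P)<10: continue
            c,(w,h),a=cv2.minAreaRect((P[:,:2]*1000).astype(np.float32))
            print(q,round(k['confidence'],2),[int(x) for x in k['rect']],'med',np.median(P,0).round(3),'rect',np.round(c),round(w),round(h),round(a), 'z',np.percentile(P[:,2],[5,95]).round(3))
E
```

```text
pics
{'time': 0.0, 'joint_positions': array([ 1.09089584e+00,  8.79647238e-02,  1.37224314e+00,  2.80780019e-05,
        1.68357901e+00, -1.03122649e-01]), 'qvel': array([-0.00062359,  0.00012036, -0.00060737, -0.00112455, -0.00051317,
        0.00098767]), 'joint_torque': array([-6.65041589e-04, -3.40168369e+01, -3.02429616e+01,  7.17896177e-02,
        3.27316881e-02, -1.55863768e-04]), 'tool_pos': array([0.20212396, 0.51095176, 0.21230448]), 'ee_rot': array([-3.13941297e+00, -2.53630653e-04,  2.76481767e+00]), 'wrist_force': array([ 0.41727134, -0.89771979,  0.77314777]), 'wrist_torque': array([-0.04254527, -0.00929735,  0.02023407]), 'width': 0.09384922691356379}
scene {'intrinsics': array([[467.14899796,   0.        , 321.05168462],
       [  0.        , 467.14899796, 200.59744705],
       [  0.        ,   0.        ,   1.        ]]), 'k1': -0.05909469966355724, 'origin': array([0.84619264, 0.73169912, 0.71453803]), 'orientation': array([-2.29194361, -0.01609559,  2.71598625])}
block_1_center 0.73 [302, 156, 333, 182] med [ 0.468 -0.102  0.013] rect [ 461. -119.] 71 87 0 z [-0. 
[... 956 characters left out ...]
.02860623, -0.02574153,  1.88711961])}
block_1_center 0.79 [240, 188, 266, 203] med [ 0.476 -0.106  0.015] rect [ 468. -108.] 59 69 90 z [0.004 0.019]
cover_knob 0.77 [298, 178, 368, 244] med [0.63  0.158 0.092] rect [305.  77.] 735 212 10 z [0.025 0.12 ]
petri_dish_center 0.6 [366, 196, 385, 210] med [0.405 0.223 0.014] rect [397. 223.] 61 42 11 z [0.005 0.017]
kf_blank_40_center 0.52 [375, 216, 398, 226] med [0.493 0.271 0.013] rect [487. 271.] 45 49 55 z [0.004 0.017]
bottle_amber_center 0.73 [287, 178, 367, 261] med [0.633 0.157 0.073] rect [365.  92.] 679 200 12 z [0.008 0.12 ]
bottle_amber_center 0.7 [363, 229, 389, 272] med [0.71  0.287 0.055] rect [621. 277.] 202 47 6 z [0.01  0.094]
```

Run:
```python
import cv2
a=cv2.imread('pics/scene0.png');b=cv2.imread('pics/side0.png')
cv2.imwrite('pics/a.png',cv2.resize(a[90:365,180:500],(800,600)[:2] and (698,600),interpolation=cv2.INTER_CUBIC))
cv2.imwrite('pics/b.png',cv2.resize(b[120:320,160:430],(800,593),interpolation=cv2.INTER_CUBIC))
```

```text
(no output)
```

View pics/a.png

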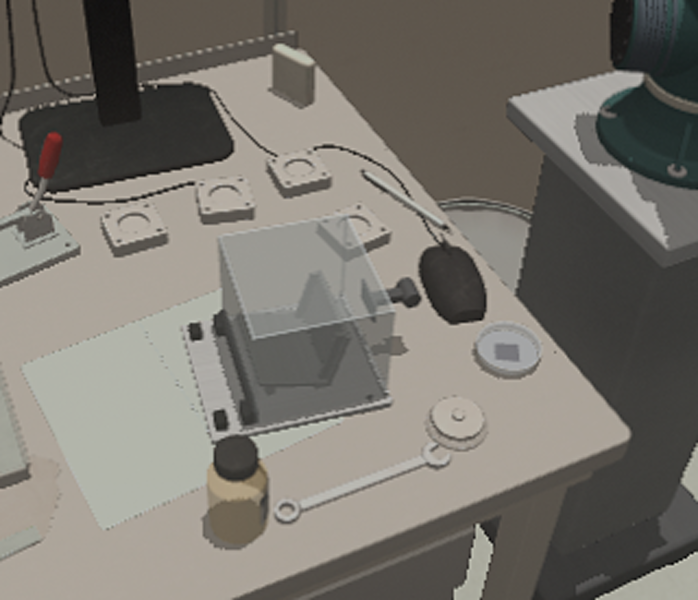

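View pics/b.png

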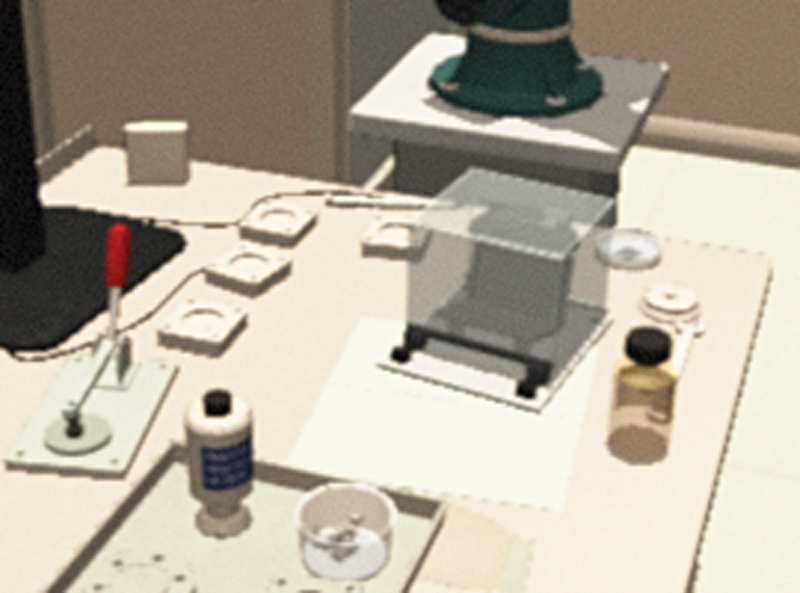

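The images show four blocks at about scene px (241,195), (283,182), (317,168) and (345,196), the last one partly behind the cover. The cover's knob is at about (367,224).

```bash
cat >> h.py <<'E'
def near(d,m,c,r,zlo,zhi):
    M=np.zeros(d.shape,bool); u,v=map(int,c); M[v-r:v+r,u-r:u+r]=1
    P=pts(d,m,M); return P[(P[:,2]>zlo)&(P[:,2]<zhi)]
def mar(P):
    c,(w,h),a=cv2.minAreaRect((P[:,:2]*1000).astype(np.float32)); return np.round(c,1),round(w,1),round(h,1),round(a,1),len(P)
E
python3 - <<'E'
from h import *
for n in('scene','side'):
    p,d,m=snap(n)
    M=np.ones(d.shape,bool); P=pts(d,m,M); 
    Q=P[(P[:,2]>.111)&(P[:,2]<.125)&(abs(P[:,0]-.58)<.15)&(abs(P[:,1]-.16)<.15)]
    print(n,'top',mar(Q),np.median(Q,0))
    S=P[(P[:,2]>.012)&(P[:,2]<.023)&(P[:,0]>.35)&(P[:,0]<.75)&(P[:,1]<.1)&(P[:,1]>-.2)]
    g=np.zeros((400,400),np.uint8); ij=((S[:,:2]-[.35,-.2])*1000).astype(int); g[ij[:,0].clip(0,399),ij[:,1].clip(0,399)]=1
    g=cv2.morphologyEx(g,cv2.MORPH_CLOSE,np.ones((9,9)))
    k,l,st,ce=cv2.connectedComponentsWithStats(g)
    for i in range(1,k):
        if st[i,4]>300:
            T=S[l[ij[:,0],ij[:,1]]==i]; print(mar(T),np.median(T,0).round(3))
    if n=='scene':
        K=near(d,m,(367,224),6,.05,.09); print('knob',mar(K),K.min(0),K.max(0),np.median(K,0))
E
```

```text
scene top (array([576.5, 150.7]), 136.1, 122.4, 81.6, 3309) [0.57957641 0.15860777 0.1175046 ]
(array([405.5,  84.6]), 40.3, 15.9, 35.6, 47) [0.406 0.084 0.019]
(array([442.2,   4.7]), 42.2, 61.5, 10.4, 189) [0.436 0.01  0.015]
(array([ 464.2, -108.1]), 58.8, 62.1, 0.2, 325) [ 0.464 -0.107  0.015]
(array([559.2, -94.7]), 63.2, 58.1, 78.0, 350) [ 0.559 -0.094  0.015]
(array([665.1, -89.2]), 58.6, 62.5, 0.4, 382) [ 0.665 -0.086  0.015]
knob (array([479.7, 165. ]), 24.4, 23.1, 71.9, 121) [0.46655611 0.15349942 0.06231433] [0.49299042 0.17872277 0.07808368] [0.48057081 0.16903134 0.07171788]
side top (array([578.6, 148.9]), 133.9, 129.1, 81.7, 1410) [0.59019224 0.15217377 0.11922761]
(array([457.4,  -5.1]), 64.4, 41.4, 19.2, 153) [ 0.459 -0.003  0.017]
(array([ 466.5, -108.8]), 58.0, 63.2, 88.3, 222) [ 0.467 -0.108  0.017]
(array([ 563.2, -187.3]), 96.1, 23.7, 0.9, 68) [ 0.57  -0.189  0.013]
(array([561.8, -99.3]), 63.8, 62.1, 78.3, 272) [ 0.564 -0.097  0.016]
(array([667.3, -90.5]), 63.1, 60.6, 1.7, 326) [ 0.668 -0.09   0.017]
(array([ 679.4, -191.9]), 15.7, 79.2, 89.2, 39) [ 0.677 -0.192  0.013]
```

Run:
```python
from h import *
rel([.478,.165,.21],[np.pi,0,2.99])
```

```text
t [-0.3838 -0.2208  0.0035] a [ 2.000e-04  0.000e+00 -2.252e-01]
```

step_arm --steps '[{"jaw": 0.6, "tx": -0.048, "ty": -0.028, "tz": 0, "az": -0.03}, {"jaw": 0.6, "tx": -0.096, "ty": -0.055, "tz": 0, "az": -0.06}, {"jaw": 0.6, "tx": -0.139, "ty": -0.08, "tz": 0, "az": -0.09}, {"jaw": 0.6, "tx": -0.182, "ty": -0.105, "tz": 0, "az": -0.12}, {"jaw": 0.6, "tx": -0.225, "ty": -0.13, "tz": 0, "az": -0.15}, {"jaw": 0.6, "tx": -0.268, "ty": -0.155, "tz": 0, "az": -0.18}, {"jaw": 0.6, "tx": -0.311, "ty": -0.18, "tz": 0, "az": -0.2}, {"jaw": 0.6, "tx": -0.35, "ty": -0.2, "tz": 0, "az": -0.225}]'

```text
invalid input
```

Run:
```python
from h import *
o=get_obs();print(o['tool_pos'],o['ee_rot'],o['time'])
p,d,m=snap('wrist','w1.png'); print(m)
P=pts(d,m,np.ones(d.shape,bool)); K=P[(P[:,2]>.065)&(P[:,2]<.09)&(abs(P[:,0]-.478)<.03)&(abs(P[:,1]-.165)<.03)]; print(mar(K),K.min(0),K.max(0),np.median(K,0))
rel([.478,.165,.15],[np.pi,0,2.99])
```

```text
[0.20236983 0.51145466 0.21355498] [3.14139932e+00 2.23398316e-05 2.76483961e+00] 0.9
{'intrinsics': array([[317.51343357,   0.        , 319.17659416],
       [  0.        , 317.51343357, 199.75062403],
       [  0.        ,   0.        ,   1.        ]]), 'k1': 0.00834086600043951, 'origin': array([0.13318219, 0.53915897, 0.38405934]), 'orientation': array([ 2.88117070e+00, -3.06905922e-04,  1.19378839e+00])}Traceback (most recent call last):
  File "<stdin>", line 4, in <module>
    return umr_minimum(a, axis, None, out, keepdims, initial, where)
ValueError: zero-size array to reduction operation minimum which has no identity
```

View pics/w1.png

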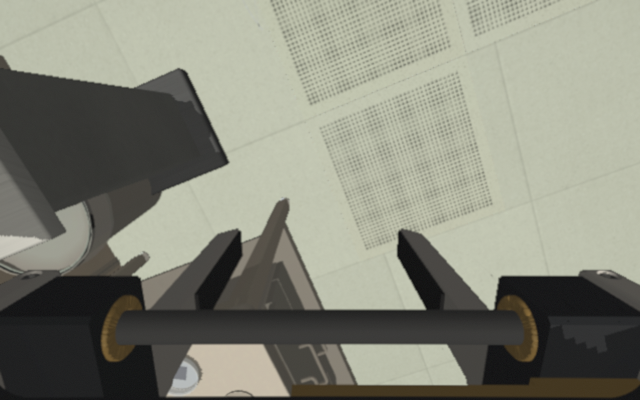

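The move was refused, most likely because rows need all seven keys. The arm didn't move, and the picture shows only the floor and the fingers.

step_arm --steps '[{"jaw": 0.6, "tx": -0.048, "ty": -0.028, "tz": 0.0, "ax": 0.0, "ay": 0.0, "az": -0.03}, {"jaw": 0.6, "tx": -0.091, "ty": -0.052, "tz": 0.0, "ax": 0.0, "ay": 0.0, "az": -0.06}, {"jaw": 0.6, "tx": -0.134, "ty": -0.077, "tz": 0.0, "ax": 0.0, "ay": 0.0, "az": -0.09}, {"jaw": 0.6, "tx": -0.177, "ty": -0.102, "tz": 0.0, "ax": 0.0, "ay": 0.0, "az": -0.12}, {"jaw": 0.6, "tx": -0.22, "ty": -0.127, "tz": 0.0, "ax": 0.0, "ay": 0.0, "az": -0.15}, {"jaw": 0.6, "tx": -0.263, "ty": -0.152, "tz": 0.0, "ax": 0.0, "ay": 0.0, "az": -0.18}, {"jaw": 0.6, "tx": -0.306, "ty": -0.177, "tz": 0.0, "ax": 0.0, "ay": 0.0, "az": -0.2}, {"jaw": 0.6, "tx": -0.345, "ty": -0.2, "tz": 0.0, "ax": 0.0, "ay": 0.0, "az": -0.225}]'

```text
time: 1.75
tool_pos: [0.4506, 0.1967, 0.2138]
ee_rot: [3.141, 0.001, 2.991]
wrist_force: [0.4, 0.8, 0.7]
width: 0.0566
```

Run:
```python
from h import *
o=get_obs();print(o['tool_pos'],o['ee_rot'],o['time'])
p,d,m=snap('wrist','w2.png'); print(m['origin'])
P=pts(d,m,np.ones(d.shape,bool)); K=P[(P[:,2]>.065)&(P[:,2]<.09)&(abs(P[:,0]-.478)<.03)&(abs(P[:,1]-.165)<.03)]; print(mar(K),K.min(0),K.max(0),np.median(K,0))
Q=P[(P[:,2]>.111)&(P[:,2]<.125)&(abs(P[:,0]-.58)<.15)&(abs(P[:,1]-.16)<.15)]; print(mar(Q))
rel([.478,.165,.15],[np.pi,0,2.99])
```

```text
[0.45061251 0.19671023 0.21382711] [3.14091535e+00 9.03533979e-04 2.99058431e+00] 1.75
[0.37684531 0.20808255 0.38428472]
(array([488.5, 163.7]), 23.8, 40.9, 82.1, 636) [0.46721743 0.15293592 0.06527519] [0.50789799 0.17793733 0.07691083] [0.48046005 0.16401196 0.07173375]
(array([577.2, 150.6]), 132.0, 124.0, 81.3, 8404)
t [-0.0266 -0.0213  0.0635] a [-0.0051  0.0047 -0.0064]
```

View pics/w2.png

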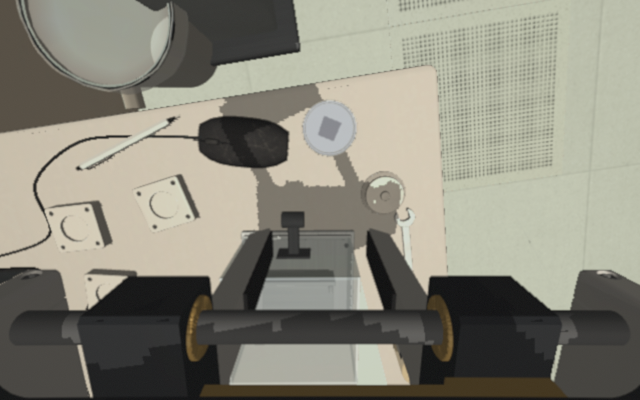

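Seen from close by, the knob is at px (293,217), so the wrist view agrees with the scene fit. The hinge is at (0.6375, 0.1414), the yaw is -0.152 and the knob is at (0.477, 0.166). I'll move down onto it.

step_arm --steps '[{"jaw": 0.6, "tx": -0.0255, "ty": -0.0203, "tz": 0.01, "ax": -0.003, "ay": 0.003, "az": -0.003}, {"jaw": 0.6, "tx": -0.0255, "ty": -0.0203, "tz": 0.05, "ax": -0.003, "ay": 0.003, "az": -0.003}, {"jaw": 0.6, "tx": -0.0255, "ty": -0.0203, "tz": 0.09, "ax": -0.003, "ay": 0.003, "az": -0.003}, {"jaw": 0.6, "tx": -0.0255, "ty": -0.0203, "tz": 0.13, "ax": -0.003, "ay": 0.003, "az": -0.003}, {"jaw": 0.6, "tx": -0.0255, "ty": -0.0203, "tz": 0.157, "ax": -0.003, "ay": 0.003, "az": -0.003}, {"jaw": 0.6, "tx": -0.0255, "ty": -0.0203, "tz": 0.157, "ax": -0.003, "ay": 0.003, "az": -0.003}, {"jaw": 0.0, "tx": -0.0255, "ty": -0.0203, "tz": 0.157, "ax": -0.003, "ay": 0.003, "az": -0.003}, {"jaw": 0.0, "tx": -0.0255, "ty": -0.0203, "tz": 0.157, "ax": -0.003, "ay": 0.003, "az": -0.003}]'

```text
time: 2.6
tool_pos: [0.4791, 0.1661, 0.059]
ee_rot: [-3.141, 0.006, 2.987]
wrist_force: [-0.6, 0.9, 0.6]
width: 0.0438
```

step_arm --steps '[{"jaw": 0.0, "tx": 0.0, "ty": 0.0, "tz": 0.0, "ax": 0.0, "ay": 0.0, "az": 0.0}, {"jaw": 0.0, "tx": 0.0, "ty": 0.0, "tz": 0.0, "ax": 0.0, "ay": 0.0, "az": 0.0}]'

```text
time: 2.8
tool_pos: [0.4806, 0.166, 0.0614]
ee_rot: [-3.141, 0.01, 2.987]
wrist_force: [-1.3, -8.8, 5.9]
width: 0.028
```

Run:
```python
import numpy as np
for th in np.arange(.1,1.61,.1):
    c,s=np.cos(th),np.sin(th); x,z=-162*c+45*s+162,45*c+162*s-45
    print(round(th,1),'tx',round(-x/1000,4),'tz',round(-z/1000,4))
```

```text
0.1 tx -0.0053 tz -0.0159
0.2 tx -0.0122 tz -0.0313
0.3 tx -0.0205 tz -0.0459
0.4 tx -0.0303 tz -0.0595
0.5 tx -0.0414 tz -0.0722
0.6 tx -0.0537 tz -0.0836
0.7 tx -0.0671 tz -0.0938
0.8 tx -0.0814 tz -0.1026
0.9 tx -0.0965 tz -0.1099
1.0 tx -0.1123 tz -0.1156
1.1 tx -0.1286 tz -0.1198
1.2 tx -0.1452 tz -0.1223
1.3 tx -0.162 tz -0.1231
1.4 tx -0.1788 tz -0.1223
1.5 tx -0.1954 tz -0.1198
1.6 tx -0.2117 tz -0.1156
```

step_arm --steps '[{"jaw": 0.0, "tx": 0.0, "ty": 0.0, "tz": 0.002, "ax": 0.0, "ay": 0.0, "az": 0.0}, {"jaw": 0.0, "tx": 0.0, "ty": 0.0, "tz": 0.002, "ax": 0.0, "ay": 0.0, "az": 0.0}, {"jaw": 0.0, "tx": 0.0, "ty": 0.0, "tz": 0.002, "ax": 0.0, "ay": 0.0, "az": 0.0}]'

```text
time: 3.1
tool_pos: [0.4804, 0.164, 0.0612]
ee_rot: [-3.137, 0.011, 2.987]
wrist_force: [-3.9, -6.2, 8.0]
width: 0.0233
```

step_arm --steps '[{"jaw": 0.0, "tx": -0.0025, "ty": 0.0, "tz": -0.008, "ax": 0.0, "ay": 0.0, "az": 0.0}, {"jaw": 0.0, "tx": -0.0053, "ty": 0.0, "tz": -0.016, "ax": 0.0, "ay": 0.0, "az": 0.0}, {"jaw": 0.0, "tx": -0.0122, "ty": 0.0, "tz": -0.0313, "ax": 0.0, "ay": 0.0, "az": 0.0}, {"jaw": 0.0, "tx": -0.0205, "ty": 0.0, "tz": -0.0459, "ax": 0.0, "ay": 0.0, "az": 0.0}, {"jaw": 0.0, "tx": -0.0303, "ty": 0.0, "tz": -0.0595, "ax": 0.0, "ay": 0.0, "az": 0.0}, {"jaw": 0.0, "tx": -0.0414, "ty": 0.0, "tz": -0.0722, "ax": 0.0, "ay": 0.0, "az": 0.0}, {"jaw": 0.0, "tx": -0.0537, "ty": 0.0, "tz": -0.0836, "ax": 0.0, "ay": 0.0, "az": 0.0}, {"jaw": 0.0, "tx": -0.0671, "ty": 0.0, "tz": -0.0938, "ax": 0.0, "ay": 0.0, "az": 0.0}]'

```text
time: 3.9
tool_pos: [0.546, 0.1544, 0.1556]
ee_rot: [-3.137, 0.009, 2.987]
wrist_force: [2.6, 0.4, -8.2]
width: 0.0235
```

step_arm --steps '[{"jaw": 0.0, "tx": -0.0143, "ty": 0.0, "tz": -0.0088, "ax": 0.0, "ay": 0.0, "az": 0.0}, {"jaw": 0.0, "tx": -0.0294, "ty": 0.0, "tz": -0.0161, "ax": 0.0, "ay": 0.0, "az": 0.0}, {"jaw": 0.0, "tx": -0.0452, "ty": 0.0, "tz": -0.0218, "ax": 0.0, "ay": 0.0, "az": 0.0}, {"jaw": 0.0, "tx": -0.0615, "ty": 0.0, "tz": -0.026, "ax": 0.0, "ay": 0.0, "az": 0.0}, {"jaw": 0.0, "tx": -0.0781, "ty": 0.0, "tz": -0.0285, "ax": 0.0, "ay": 0.0, "az": 0.0}, {"jaw": 0.0, "tx": -0.0949, "ty": 0.0, "tz": -0.0293, "ax": 0.0, "ay": 0.0, "az": 0.0}, {"jaw": 0.0, "tx": -0.1117, "ty": 0.0, "tz": -0.0285, "ax": 0.0, "ay": 0.0, "az": 0.0}, {"jaw": 0.0, "tx": -0.1283, "ty": 0.0, "tz": -0.026, "ax": 0.0, "ay": 0.0, "az": 0.0}]'

```text
time: 4.7
tool_pos: [0.6723, 0.1359, 0.1826]
ee_rot: [-3.139, 0.006, 2.988]
wrist_force: [-1.5, 2.9, -2.2]
width: 0.0237
```

step_arm --steps '[{"jaw": 0.0, "tx": -0.01, "ty": 0.0, "tz": 0.001, "ax": 0.0, "ay": 0.0, "az": 0.0}, {"jaw": 0.5, "tx": -0.01, "ty": 0.0, "tz": 0.001, "ax": 0.0, "ay": 0.0, "az": 0.0}, {"jaw": 0.5, "tx": -0.01, "ty": 0.0, "tz": 0.001, "ax": 0.0, "ay": 0.0, "az": 0.0}, {"jaw": 0.6, "tx": -0.01, "ty": 0.0, "tz": 0.001, "ax": 0.0, "ay": 0.0, "az": 0.0}, {"jaw": 0.6, "tx": -0.01, "ty": 0.0, "tz": -0.02, "ax": 0.0, "ay": 0.0, "az": 0.0}, {"jaw": 0.8, "tx": -0.01, "ty": 0.0, "tz": -0.06, "ax": 0.0, "ay": 0.0, "az": 0.0}, {"jaw": 1.0, "tx": 0.03, "ty": 0.0, "tz": -0.08, "ax": 0.0, "ay": 0.0, "az": 0.0}, {"jaw": 1.0, "tx": 0.08, "ty": 0.0, "tz": -0.08, "ax": 0.0, "ay": 0.0, "az": 0.0}]'

```text
time: 5.5
tool_pos: [0.5943, 0.1486, 0.2664]
ee_rot: [-3.141, 0.014, 2.987]
wrist_force: [0.3, -0.1, 1.5]
width: 0.0759
```

Run:
```python
from h import *
o=get_obs();print(o['tool_pos'],o['ee_rot'],o['time'],o['joint_positions'].round(2))
p,d,m=snap('scene','s2.png')
q,e,n=snap('side','s3.png')
cv2.imwrite('pics/c.png',np.hstack([cv2.resize(p[130:330,200:420],(400,364)),cv2.resize(q[120:302,200:400],(400,364))])[:,:,::-1])
```

```text
[0.59428245 0.14860029 0.26642775] [-3.1414763   0.01396954  2.98722214] 5.5 [ 0.15  0.22  1.12 -0.    1.79 -1.26]
```

View pics/c.png

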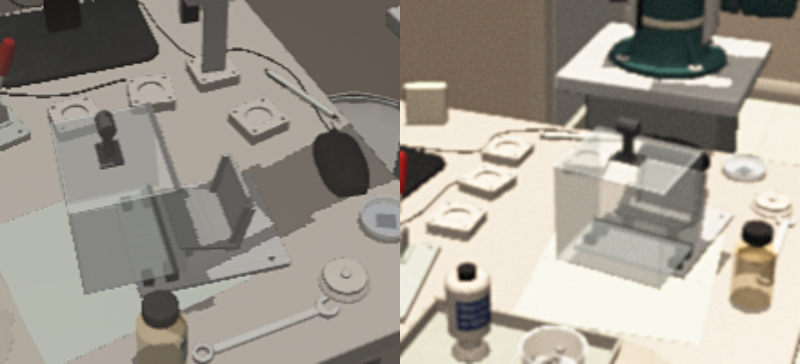

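Cover is on its stop, with the shelf and backstop in view. Next I measure the rack.

```bash
cat >> h.py <<'E'
YAW=-.152; H=np.array([.6375,.1414,0]); RH=R.from_euler('z',YAW).as_matrix()
def hin(P): return (P-H)@RH
c28,s28=np.cos(.28),np.sin(.28)
E
python3 - <<'E'
from h import *
from itertools import product
for n in('scene','side','wrist'):
    p,d,m=snap(n,n+'5.png'); P=hin(pts(d,m,np.ones(d.shape,bool)))
    Q=P[(abs(P[:,1])<60)&(P[:,0]>-.15)&(P[:,0]<-.0)&(P[:,2]>.005)&(P[:,2]<.09)&(abs(P[:,1])<.06)]
    u=Q[:,0]*c28+(Q[:,2]-.02)*s28; w=-Q[:,0]*s28+(Q[:,2]-.02)*c28
    # normalized coordinates: u along slope, w normal (offset unknown by x0: u0=x0 c, w0=-x0 s)
    hi=w.max() if len(w) else 0
    T=Q[Q[:,2]>.03]
    print(n,len(Q))
    h,e=np.histogram(u[(Q[:,2]>.035)&(abs(Q[:,1])<.033)],np.arange(-.14,.0,.002)); print('u',[(round(b*1000),int(a)) for a,b in zip(h,e) if a>8])
    h,e=np.histogram(w[abs(Q[:,1])<.03],np.arange(-.02,.12,.002)); print('w',[(round(b*1000),int(a)) for a,b in zip(h,e) if a>8])
    h,e=np.histogram(Q[(Q[:,2]>.06),1],np.arange(-.06,.06,.004)); print('y',[(round(b*1000),int(a)) for a,b in zip(h,e) if a>0])
E
```

```text
scene 2338
u [(-76, 10), (-74, 18), (-72, 153), (-70, 111)]
w [(12, 10), (14, 30), (16, 68), (18, 319), (20, 247), (22, 64), (24, 20), (28, 10), (30, 14), (32, 13), (34, 12), (38, 12), (40, 11), (42, 12), (44, 9), (46, 17), (48, 11), (50, 9), (52, 9), (54, 16), (58, 12), (60, 10), (62, 12), (64, 13), (66, 13), (68, 11), (70, 14), (72, 12), (74, 38), (76, 19)]
y [(-48, 1), (-44, 9), (-40, 27), (-36, 7), (-32, 9), (-28, 7), (-24, 12), (-20, 5), (-16, 13), (-12, 10), (-8, 7), (-4, 10), (0, 10), (4, 8), (8, 10), (12, 9), (16, 8), (20, 9), (24, 7), (28, 6), (32, 6), (36, 13), (40, 40), (44, 3)]
side 196
u []
w []
y [(32, 1), (36, 7), (40, 11)]
wrist 8633
u [(-74, 107), (-72, 84), (-70, 374), (-16, 21), (-14, 20), (-12, 74), (-10, 44), (-8, 96)]
w [(-14, 33), (-12, 42), (2, 38), (4, 91), (10, 72), (12, 230), (14, 253), (16, 460), (18, 2060), (20, 561), (22, 97), (24, 16), (30, 31), (32, 10), (36, 10), (38, 33), (44, 15), (46, 31), (52, 33), (54, 10), (58, 24), (60, 25), (64, 15), (66, 33), (70, 16), (72, 46), (74, 174), (76, 26)]
y [(-48, 5), (-44, 37), (-40, 42), (-36, 24), (-32, 19), (-28, 24), (-24, 26), (-20, 19), (-16, 23), (-12, 18), (-8, 24), (-4, 18), (0, 24), (4, 18), (8, 24), (12, 23), (16, 18), (20, 23), (24, 18), (28, 23), (32, 19), (36, 50), (40, 26), (44, 2)]
```

```bash
cat >> h.py <<'E'
def blocks(d,m,lo=.011,hi=.0215,box=(.35,.75,-.19,.11)):
    P=pts(d,m,np.ones(d.shape,bool)); S=P[(P[:,2]>lo)&(P[:,2]<hi)&(P[:,0]>box[0])&(P[:,0]<box[1])&(P[:,1]>box[2])&(P[:,1]<box[3])]
    g=np.zeros((400,400),np.uint8); ij=((S[:,:2]-[.35,-.2])*1000).astype(int).clip(0,399); g[ij[:,0],ij[:,1]]=1
    g=cv2.morphologyEx(g,cv2.MORPH_CLOSE,np.ones((9,9))); g=cv2.morphologyEx(g,cv2.MORPH_OPEN,np.ones((7,7)))
    k,l,st,ce=cv2.connectedComponentsWithStats(g)
    for i in range(1,k):
        if st[i,4]>500: T=S[l[ij[:,0],ij[:,1]]==i]; print('  blk',*mar(T),np.median(T,0).round(3))
E
python3 - <<'E'
from h import *
for n in('scene','wrist'):
    p,d,m=snap(n); print(n); blocks(d,m)
E
```

```text
scene
  blk [452.6   8.1] 58.7 60.3 9.0 408 [0.452 0.009 0.015]
  blk [ 485.9 -111.8] 61.6 25.3 69.1 115 [ 0.485 -0.116  0.015]
  blk [559.  -95.8] 60.7 58.0 77.4 354 [ 0.558 -0.095  0.015]
  blk [ 665.6 -100. ] 40.2 57.8 87.6 231 [ 0.663 -0.102  0.015]
wrist
  blk [452.5   6.4] 57.9 58.8 8.9 2119 [0.451 0.007 0.015]
  blk [ 465.2 -108.5] 59.6 57.8 88.2 2079 [ 0.464 -0.109  0.015]
  blk [559.4 -96.6] 58.5 57.8 77.8 1665 [ 0.559 -0.097  0.015]
  blk [665.3 -89.6] 58.3 58.8 0.4 1396 [ 0.664 -0.09   0.015]
```

Run:
```python
from h import *
rel([.4525,.0065,.10],[np.pi,0,3.297])
```

```text
t [ 0.1194 -0.1614  0.1623] a [-0.0035  0.0075 -0.309 ]
```

step_arm --steps '[{"jaw": 1.0, "tx": 0.02, "ty": -0.027, "tz": 0.02, "ax": 0.0, "ay": 0.0, "az": -0.06}, {"jaw": 1.0, "tx": 0.04, "ty": -0.054, "tz": 0.04, "ax": 0.0, "ay": 0.001, "az": -0.12}, {"jaw": 1.0, "tx": 0.06, "ty": -0.081, "tz": 0.06, "ax": -0.001, "ay": 0.003, "az": -0.18}, {"jaw": 1.0, "tx": 0.08, "ty": -0.108, "tz": 0.09, "ax": -0.002, "ay": 0.005, "az": -0.24}, {"jaw": 1.0, "tx": 0.1, "ty": -0.135, "tz": 0.12, "ax": -0.003, "ay": 0.0075, "az": -0.309}, {"jaw": 1.0, "tx": 0.1194, "ty": -0.1614, "tz": 0.15, "ax": -0.0035, "ay": 0.0075, "az": -0.309}, {"jaw": 1.0, "tx": 0.1194, "ty": -0.1614, "tz": 0.1623, "ax": -0.0035, "ay": 0.0075, "az": -0.309}, {"jaw": 1.0, "tx": 0.1194, "ty": -0.1614, "tz": 0.1623, "ax": -0.0035, "ay": 0.0075, "az": -0.309}]'

```text
time: 6.65
tool_pos: [0.4521, 0.0061, 0.0982]
ee_rot: [3.14, -0.003, -2.988]
wrist_force: [-1.0, 0.3, 0.3]
width: 0.094
```

Run:
```python
from h import *
o=get_obs();print(o['tool_pos'],o['ee_rot'])
p,d,m=snap('scene'); blocks(d,m)
rel([.4525,.0065,.012],[np.pi,0,3.297])
```

```text
[0.45206951 0.00606746 0.09816793] [ 3.14034855 -0.00329451 -2.98821823]
  blk [451.7   8.2] 59.0 59.2 9.3 415 [0.452 0.008 0.015]
  blk [ 464.1 -107.3] 60.6 57.6 87.9 329 [ 0.465 -0.107  0.015]
  blk [558.8 -95.6] 61.9 58.2 79.0 344 [ 0.558 -0.095  0.015]
  blk [665.7 -98.7] 38.8 58.4 86.2 224 [ 0.663 -0.102  0.015]
t [0.0012 0.0003 0.0881] a [ 0.0003  0.0002 -0.0009]
```

step_arm --steps '[{"jaw": 1.0, "tx": 0.0, "ty": 0.0, "tz": 0.03, "ax": 0.0, "ay": 0.0, "az": 0.0}, {"jaw": 1.0, "tx": 0.0, "ty": 0.0, "tz": 0.06, "ax": 0.0, "ay": 0.0, "az": 0.0}, {"jaw": 1.0, "tx": 0.0, "ty": 0.0, "tz": 0.08, "ax": 0.0, "ay": 0.0, "az": 0.0}, {"jaw": 1.0, "tx": 0.0, "ty": 0.0, "tz": 0.086, "ax": 0.0, "ay": 0.0, "az": 0.0}, {"jaw": 0.5, "tx": 0.0, "ty": 0.0, "tz": 0.086, "ax": 0.0, "ay": 0.0, "az": 0.0}, {"jaw": 0.3, "tx": 0.0, "ty": 0.0, "tz": 0.086, "ax": 0.0, "ay": 0.0, "az": 0.0}, {"jaw": 0.3, "tx": 0.0, "ty": 0.0, "tz": 0.086, "ax": 0.0, "ay": 0.0, "az": 0.0}, {"jaw": 0.3, "tx": 0.0, "ty": 0.0, "tz": 0.086, "ax": 0.0, "ay": 0.0, "az": 0.0}]'

```text
time: 7.5
tool_pos: [0.4549, 0.0064, 0.0155]
ee_rot: [-3.141, 0.003, -2.987]
wrist_force: [-0.7, -0.1, 0.3]
width: 0.0655
```

step_arm --steps '[{"jaw": 0.2, "tx": 0.0, "ty": 0.0, "tz": 0.0, "ax": 0.0, "ay": 0.0, "az": 0.0}, {"jaw": 0.2, "tx": 0.0, "ty": 0.0, "tz": 0.0, "ax": 0.0, "ay": 0.0, "az": 0.0}]'

```text
time: 7.7
tool_pos: [0.4553, 0.0063, 0.016]
ee_rot: [-3.141, 0.004, -2.987]
wrist_force: [-1.4, 0.6, 0.8]
width: 0.0572
```

step_arm --steps '[{"jaw": 0.8, "tx": 0.0, "ty": 0.0, "tz": 0.0, "ax": 0.0, "ay": 0.0, "az": 0.0}, {"jaw": 0.8, "tx": 0.003, "ty": 0.0, "tz": 0.0, "ax": 0.0, "ay": 0.0, "az": 0.0}, {"jaw": 0.8, "tx": 0.003, "ty": 0.0, "tz": 0.005, "ax": 0.0, "ay": 0.0, "az": 0.0}, {"jaw": 0.8, "tx": 0.003, "ty": 0.0, "tz": 0.005, "ax": 0.0, "ay": 0.0, "az": 0.0}, {"jaw": 0.3, "tx": 0.003, "ty": 0.0, "tz": 0.005, "ax": 0.0, "ay": 0.0, "az": 0.0}, {"jaw": 0.2, "tx": 0.003, "ty": 0.0, "tz": 0.005, "ax": 0.0, "ay": 0.0, "az": 0.0}, {"jaw": 0.2, "tx": 0.003, "ty": 0.0, "tz": 0.005, "ax": 0.0, "ay": 0.0, "az": 0.0}, {"jaw": 0.2, "tx": 0.003, "ty": 0.0, "tz": 0.005, "ax": 0.0, "ay": 0.0, "az": 0.0}]'

```text
time: 8.5
tool_pos: [0.4524, 0.0059, 0.011]
ee_rot: [-3.141, 0.004, -2.987]
wrist_force: [1.2, -0.6, 0.2]
width: 0.0576
```

```bash
cat >> h.py <<'E'
X0,Y0=-.073,-.0007
Xs=RH@[c28,0,s28]; Ys=RH@[0,1,0]; Zs=RH@[-s28,0,c28]; O=H+RH@[X0,Y0,.02]
RT=np.c_[-Xs,Ys,-Zs]; RPYS=R.from_matrix(RT).as_euler('xyz')
def sh(x,y,z): return O+(x*Xs+y*Ys+z*Zs)/1000
def insh(p): return (np.asarray(p)-O)@np.c_[Xs,Ys,Zs]*1000
def whereshelf():
    o=get_obs(); A=R.from_euler('xyz',o['ee_rot']).as_matrix()
    print('t',o['time'],'TCP shelf',insh(o['tool_pos']).round(1),'rot err',R.from_matrix(A.T@RT).as_rotvec().round(3),'F shelf',(np.asarray(o['wrist_force'])@np.c_[Xs,Ys,Zs]).round(1),'w',round(o['width'],4), 'pos',o['tool_pos'].round(4))
E
python3 - <<'E'
from h import *
print(O,sh(38,0,105),RPYS)
rel(sh(38,0,110),RPYS)
E
```

```text
[0.56523568 0.15176139 0.02      ] [0.57265194 0.15062536 0.13141234] [3.14159265 0.28       2.98959265]
t [-0.1403  0.1248 -0.1247] a [ 0.043  -0.2736  0.3045]
```

step_arm --steps '[{"jaw": 0.2, "tx": 0.0, "ty": 0.0, "tz": -0.03, "ax": 0.0, "ay": 0.0, "az": 0.0}, {"jaw": 0.2, "tx": 0.0, "ty": 0.0, "tz": -0.07, "ax": 0.0, "ay": 0.0, "az": 0.0}, {"jaw": 0.2, "tx": -0.02, "ty": 0.02, "tz": -0.11, "ax": 0.0, "ay": 0.0, "az": 0.0}, {"jaw": 0.2, "tx": -0.045, "ty": 0.04, "tz": -0.13, "ax": 0.009, "ay": -0.055, "az": 0.06}, {"jaw": 0.2, "tx": -0.07, "ty": 0.062, "tz": -0.13, "ax": 0.017, "ay": -0.11, "az": 0.12}, {"jaw": 0.2, "tx": -0.095, "ty": 0.084, "tz": -0.13, "ax": 0.026, "ay": -0.165, "az": 0.18}, {"jaw": 0.2, "tx": -0.12, "ty": 0.106, "tz": -0.13, "ax": 0.034, "ay": -0.22, "az": 0.24}, {"jaw": 0.2, "tx": -0.14, "ty": 0.125, "tz": -0.125, "ax": 0.043, "ay": -0.274, "az": 0.3045}]'

```text
time: 9.3
tool_pos: [0.5719, 0.1522, 0.1368]
ee_rot: [3.14, 0.283, 2.987]
wrist_force: [-0.4, -1.2, -2.0]
width: 0.0578
```

step_arm --steps '[{"jaw": 0.2, "tx": 0.0, "ty": 0.0, "tz": 0.0, "ax": 0.0, "ay": 0.0, "az": 0.0}]'

```text
time: 9.4
tool_pos: [0.5707, 0.1548, 0.1344]
ee_rot: [3.141, 0.28, 2.99]
wrist_force: [-1.0, -0.5, -2.4]
width: 0.0577
```

Run:
```python
from h import *
whereshelf()
rel(sh(36,0,14),RPYS)
p,d,m=snap('scene'); q,e,n=snap('wrist')
cv2.imwrite('pics/d.png',np.hstack([cv2.resize(p[130:330,200:420],(400,364)),cv2.resize(q[100:400,150:480],(400,364))])[:,:,::-1])
```

```text
t 9.4 TCP shelf [ 36.4   3.9 108.6] rot err [ 0.001 -0.     0.   ] F shelf [-1.5 -0.7 -2. ] w 0.0577 pos [0.5707 0.1548 0.1344]
t [ 0.0004 -0.004   0.0946] a [ 0.0012 -0.0004  0.0004]
```

View pics/d.png

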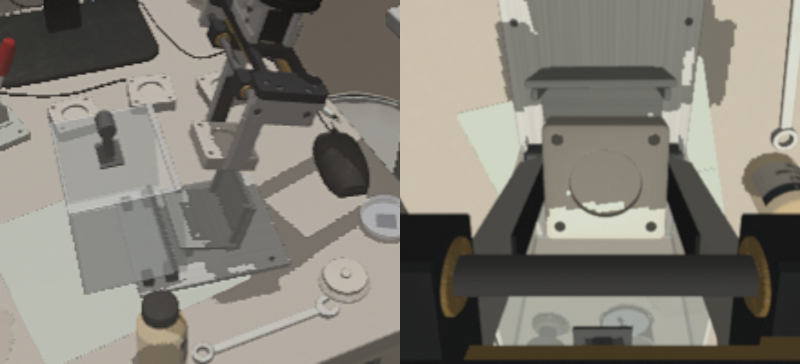

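The wrist view shows the block held square between the pads above the backstop, and the width reads 57.7 mm. Next I lower it.

step_arm --steps '[{"jaw": 0.2, "tx": 0.0, "ty": -0.004, "tz": 0.02, "ax": 0.001, "ay": 0.0, "az": 0.0}, {"jaw": 0.2, "tx": 0.0, "ty": -0.004, "tz": 0.04, "ax": 0.001, "ay": 0.0, "az": 0.0}, {"jaw": 0.2, "tx": 0.0, "ty": -0.004, "tz": 0.06, "ax": 0.001, "ay": 0.0, "az": 0.0}, {"jaw": 0.2, "tx": 0.0, "ty": -0.004, "tz": 0.075, "ax": 0.001, "ay": 0.0, "az": 0.0}, {"jaw": 0.2, "tx": 0.0, "ty": -0.004, "tz": 0.085, "ax": 0.001, "ay": 0.0, "az": 0.0}, {"jaw": 0.2, "tx": 0.0, "ty": -0.004, "tz": 0.09, "ax": 0.001, "ay": 0.0, "az": 0.0}, {"jaw": 0.2, "tx": 0.0, "ty": -0.004, "tz": 0.09, "ax": 0.001, "ay": 0.0, "az": 0.0}]'

```text
time: 10.2
tool_pos: [0.5946, 0.1444, 0.0485]
ee_rot: [-3.14, 0.279, 2.989]
wrist_force: [0.4, -0.1, -2.2]
width: 0.0579
```

Run:
```python
from h import *
whereshelf()
```

```text
t 10.2 TCP shelf [36.9 -2.9 19.1] rot err [-0.002 -0.001 -0.   ] F shelf [-0.2  0.  -2.2] w 0.0579 pos [0.5946 0.1444 0.0485]
```

Now I lower it in small steps until it touches.

step_arm --steps '[{"jaw": 0.2, "tx": 0.0, "ty": 0.003, "tz": 0.003, "ax": 0.0, "ay": 0.0, "az": 0.0}, {"jaw": 0.2, "tx": 0.0, "ty": 0.003, "tz": 0.005, "ax": 0.0, "ay": 0.0, "az": 0.0}, {"jaw": 0.2, "tx": 0.0, "ty": 0.003, "tz": 0.006, "ax": 0.0, "ay": 0.0, "az": 0.0}, {"jaw": 0.2, "tx": 0.0, "ty": 0.003, "tz": 0.006, "ax": 0.0, "ay": 0.0, "az": 0.0}]'

```text
time: 10.6
tool_pos: [0.5967, 0.1472, 0.0429]
ee_rot: [-3.14, 0.279, 2.989]
wrist_force: [-0.5, -0.4, -2.3]
width: 0.0576
```

Run:
```python
from h import *
whereshelf()
```

```text
t 10.6 TCP shelf [36.9  0.3 13.2] rot err [-0.002 -0.001 -0.   ] F shelf [-1.1 -0.5 -2.1] w 0.0576 pos [0.5967 0.1472 0.0429]
```

step_arm --steps '[{"jaw": 0.2, "tx": 0.0, "ty": 0.0, "tz": 0.001, "ax": 0.0, "ay": 0.0, "az": 0.0}, {"jaw": 0.2, "tx": 0.0, "ty": 0.0, "tz": 0.002, "ax": 0.0, "ay": 0.0, "az": 0.0}, {"jaw": 0.2, "tx": 0.0, "ty": 0.0, "tz": 0.002, "ax": 0.0, "ay": 0.0, "az": 0.0}, {"jaw": 0.2, "tx": 0.003, "ty": 0.0, "tz": 0.002, "ax": 0.0, "ay": 0.0, "az": 0.0}, {"jaw": 0.2, "tx": 0.005, "ty": 0.0, "tz": 0.002, "ax": 0.0, "ay": 0.0, "az": 0.0}, {"jaw": 0.2, "tx": 0.006, "ty": 0.0, "tz": 0.002, "ax": 0.0, "ay": 0.0, "az": 0.0}, {"jaw": 0.2, "tx": 0.006, "ty": 0.0, "tz": 0.002, "ax": 0.0, "ay": 0.0, "az": 0.0}]'

```text
time: 11.3
tool_pos: [0.5914, 0.148, 0.0393]
ee_rot: [-3.14, 0.279, 2.99]
wrist_force: [-0.2, -0.2, -1.9]
width: 0.0577
```

Run:
```python
from h import *
whereshelf()
```

```text
t 11.3 TCP shelf [30.7  0.3 11.2] rot err [-0.002 -0.001  0.   ] F shelf [-0.7 -0.2 -1.8] w 0.0577 pos [0.5914 0.148  0.0393]
```

step_arm --steps '[{"jaw": 0.2, "tx": 0.0, "ty": 0.0, "tz": 0.001, "ax": 0.0, "ay": 0.0, "az": 0.0}, {"jaw": 0.2, "tx": 0.0, "ty": 0.0, "tz": 0.002, "ax": 0.0, "ay": 0.0, "az": 0.0}, {"jaw": 0.2, "tx": 0.001, "ty": 0.0, "tz": 0.002, "ax": 0.0, "ay": 0.0, "az": 0.0}, {"jaw": 0.2, "tx": 0.0025, "ty": 0.0, "tz": 0.002, "ax": 0.0, "ay": 0.0, "az": 0.0}, {"jaw": 0.2, "tx": 0.0025, "ty": 0.0, "tz": 0.002, "ax": 0.0, "ay": 0.0, "az": 0.0}]'

```text
time: 11.8
tool_pos: [0.5914, 0.1482, 0.0387]
ee_rot: [-3.141, 0.284, 2.989]
wrist_force: [-0.9, -1.9, 5.4]
width: 0.0577
```

Run:
```python
from h import *
whereshelf()
```

```text
t 11.8 TCP shelf [30.5  0.5 10.7] rot err [-0.001  0.004 -0.   ] F shelf [ 0.9 -2.   5.4] w 0.0577 pos [0.5914 0.1482 0.0387]
```

step_arm --steps '[{"jaw": 0.2, "tx": 0.002, "ty": 0.0, "tz": -0.0005, "ax": 0.0, "ay": 0.0, "az": 0.0}, {"jaw": 0.2, "tx": 0.004, "ty": 0.0, "tz": -0.0005, "ax": 0.0, "ay": 0.0, "az": 0.0}, {"jaw": 0.2, "tx": 0.004, "ty": 0.0, "tz": -0.0005, "ax": 0.0, "ay": 0.0, "az": 0.0}]'

```text
time: 12.1
tool_pos: [0.5908, 0.1485, 0.0396]
ee_rot: [-3.141, 0.292, 2.99]
wrist_force: [9.2, -1.4, -1.4]
width: 0.0577
```

Run:
```python
from h import *
whereshelf()
```

```text
t 12.1 TCP shelf [30.2  0.6 11.7] rot err [-0.     0.012  0.001] F shelf [ 8.6 -0.  -3.9] w 0.0577 pos [0.5908 0.1485 0.0396]
```

Contact with the backstop is made: 8.6 N along the slope at TCP x 30.2. I'll lay the block flat, release it and back off.

step_arm --steps '[{"jaw": 0.2, "tx": 0.001, "ty": 0.0, "tz": 0.002, "ax": 0.0, "ay": 0.012, "az": 0.0}, {"jaw": 0.2, "tx": 0.001, "ty": 0.0, "tz": 0.002, "ax": 0.0, "ay": 0.012, "az": 0.0}, {"jaw": 0.75, "tx": 0.001, "ty": 0.0, "tz": 0.002, "ax": 0.0, "ay": 0.012, "az": 0.0}, {"jaw": 0.75, "tx": 0.001, "ty": 0.0, "tz": 0.001, "ax": 0.0, "ay": 0.012, "az": 0.0}, {"jaw": 0.75, "tx": 0.0, "ty": 0.0, "tz": 0.0, "ax": 0.0, "ay": 0.012, "az": 0.0}, {"jaw": 0.75, "tx": 0.0, "ty": 0.0, "tz": -0.03, "ax": 0.0, "ay": 0.0, "az": 0.0}, {"jaw": 0.75, "tx": 0.0, "ty": 0.0, "tz": -0.07, "ax": 0.0, "ay": 0.0, "az": 0.0}, {"jaw": 0.75, "tx": 0.0, "ty": 0.0, "tz": -0.1, "ax": 0.0, "ay": 0.0, "az": 0.0}]'

```text
time: 12.9
tool_pos: [0.5619, 0.1531, 0.1367]
ee_rot: [-3.142, 0.292, 2.99]
wrist_force: [0.0, -0.4, -0.2]
width: 0.0705
```

```bash
cat >> h.py <<'E'
def pile(n='scene',lvl=1,f=None):
    p,d,m=snap(n,f); P=insh(pts(d,m,np.ones(d.shape,bool)))
    Q=P[(P[:,0]>1)&(P[:,0]<75)&(abs(P[:,1])<45)&(abs(P[:,2]-16*lvl)<5)]
    if len(Q)<30: print(n,'pile few',len(Q)); return p,d,m
    A=np.c_[Q[:,:2],np.ones(len(Q))]; k=np.linalg.lstsq(A,Q[:,2],rcond=None)[0]
    c,(w,h),a=cv2.minAreaRect(Q[:,:2].astype(np.float32))
    print(n,'pile top z',np.median(Q[:,2]).round(1),'tilt',k[:2].round(3),'rect',np.round(c,1),round(w,1),round(h,1),round(a,1),'x2-98',np.percentile(Q[:,0],[1,99]).round(1),'y',np.percentile(Q[:,1],[1,99]).round(1),len(Q))
    return p,d,m
E
python3 - <<'E'
from h import *
whereshelf()
p,d,m=pile('scene',f='s6.png'); blocks(d,m)
p,d,m=pile('wrist'); blocks(d,m)
E
```

```text
t 12.9 TCP shelf [ 28.9   0.8 113.1] rot err [0.    0.012 0.001] F shelf [ 0.  -0.4 -0.2] w 0.0705 pos [0.5619 0.1531 0.1367]
scene pile top z 15.1 tilt [-0.005 -0.   ] rect [23.2 -2.5] 80.8 59.2 79.7 x2-98 [ 1.2 56.2] y [-38.1  40.9] 540
  blk [478.3 -71.8] 50.1 34.8 85.9 128 [ 0.484 -0.079  0.015]
  blk [558.9 -96.2] 61.6 57.9 77.2 341 [ 0.559 -0.096  0.015]
  blk [665.7 -99.1] 39.3 58.0 86.9 231 [ 0.665 -0.101  0.015]
wrist pile top z 14.6 tilt [0.004 0.001] rect [33.7  1.2] 58.1 50.1 90.0 x2-98 [ 9.  58.3] y [-27.2  29.8] 2776
  blk [467.7 -66.6] 59.9 58.1 88.1 4395 [ 0.469 -0.062  0.015]
  blk [559.7 -96.5] 60.1 59.2 77.3 3006 [ 0.557 -0.096  0.015]
  blk [659.3 -88.9] 57.9 46.5 89.9 1389 [ 0.654 -0.089  0.015]
  blk [706.2  89.5] 42.5 37.5 83.6 227 [0.715 0.088 0.021]
```

Run:
```python
from h import *
rel([.4677,-.0666,.10],[np.pi,0,3.1085])
```

```text
t [ 0.0719 -0.2328  0.02  ] a [-0.0142  0.301  -0.1172]
```

step_arm --steps '[{"jaw": 0.9, "tx": 0.01, "ty": -0.03, "tz": -0.02, "ax": 0.0, "ay": 0.04, "az": 0.0}, {"jaw": 0.9, "tx": 0.02, "ty": -0.065, "tz": -0.025, "ax": -0.004, "ay": 0.1, "az": -0.03}, {"jaw": 0.9, "tx": 0.03, "ty": -0.105, "tz": -0.02, "ax": -0.007, "ay": 0.16, "az": -0.06}, {"jaw": 0.9, "tx": 0.04, "ty": -0.145, "tz": -0.01, "ax": -0.01, "ay": 0.22, "az": -0.09}, {"jaw": 0.9, "tx": 0.055, "ty": -0.185, "tz": 0.0, "ax": -0.014, "ay": 0.27, "az": -0.117}, {"jaw": 0.9, "tx": 0.065, "ty": -0.215, "tz": 0.01, "ax": -0.014, "ay": 0.301, "az": -0.117}, {"jaw": 0.9, "tx": 0.072, "ty": -0.233, "tz": 0.02, "ax": -0.014, "ay": 0.301, "az": -0.117}, {"jaw": 0.9, "tx": 0.072, "ty": -0.233, "tz": 0.02, "ax": -0.014, "ay": 0.301, "az": -0.117}]'

```text
time: 13.8
tool_pos: [0.465, -0.0682, 0.0962]
ee_rot: [3.141, -0.007, 3.104]
wrist_force: [0.5, 0.0, 0.1]
width: 0.0841
```

step_arm --steps '[{"jaw": 0.9, "tx": 0.0, "ty": 0.0, "tz": 0.02, "ax": 0.0, "ay": 0.0, "az": 0.0}, {"jaw": 0.9, "tx": 0.0, "ty": 0.0, "tz": 0.04, "ax": 0.0, "ay": 0.0, "az": 0.0}, {"jaw": 0.9, "tx": 0.0, "ty": 0.0, "tz": 0.055, "ax": 0.0, "ay": 0.0, "az": 0.0}, {"jaw": 0.9, "tx": 0.0, "ty": 0.0, "tz": 0.06, "ax": 0.0, "ay": 0.0, "az": 0.0}, {"jaw": 0.9, "tx": 0.0, "ty": 0.0, "tz": 0.06, "ax": 0.0, "ay": 0.0, "az": 0.0}]'

```text
time: 14.3
tool_pos: [0.4641, -0.0672, 0.0353]
ee_rot: [3.14, -0.009, 3.105]
wrist_force: [-0.4, -0.5, -0.8]
width: 0.0845
```

Run:
```python
from h import *
o=get_obs();print(o['tool_pos'],o['ee_rot'])
p,d,m=snap('scene'); blocks(d,m); p,d,m=snap('wrist'); blocks(d,m)
rel([.4677,-.0666,.011],[np.pi,0,3.1085])
```

```text
[ 0.46405478 -0.06718131  0.03531265] [ 3.13966546 -0.00911045  3.10530679]
  blk [471.1 -66.5] 58.0 49.1 87.3 256 [ 0.476 -0.071  0.015]
  blk [558.8 -95.5] 61.0 58.1 77.8 350 [ 0.558 -0.097  0.015]
  blk [666. -98.] 39.1 58.2 89.1 235 [ 0.664 -0.102  0.015]
  blk [384.6  80.4] 36.0 54.5 72.4 3701 [0.384 0.078 0.017]
  blk [467.2 -67.3] 58.1 58.6 88.3 6815 [ 0.466 -0.067  0.015]
  blk [565.4 -97.9] 64.4 39.7 88.9 3094 [ 0.566 -0.1    0.015]
t [-0.0026  0.0012  0.0259] a [ 0.001  -0.0059 -0.0034]
```

step_arm --steps '[{"jaw": 0.9, "tx": -0.003, "ty": 0.0, "tz": 0.015, "ax": 0.001, "ay": -0.007, "az": -0.003}, {"jaw": 0.9, "tx": -0.003, "ty": 0.0, "tz": 0.022, "ax": 0.001, "ay": -0.007, "az": -0.003}, {"jaw": 0.9, "tx": -0.003, "ty": 0.0, "tz": 0.0245, "ax": 0.001, "ay": -0.007, "az": -0.003}, {"jaw": 0.6, "tx": -0.003, "ty": 0.0, "tz": 0.0245, "ax": 0.001, "ay": -0.007, "az": -0.003}, {"jaw": 0.2, "tx": -0.003, "ty": 0.0, "tz": 0.0245, "ax": 0.001, "ay": -0.007, "az": -0.003}, {"jaw": 0.2, "tx": -0.003, "ty": 0.0, "tz": 0.0245, "ax": 0.001, "ay": -0.007, "az": -0.003}, {"jaw": 0.2, "tx": -0.003, "ty": 0.0, "tz": 0.0245, "ax": 0.001, "ay": -0.007, "az": -0.003}, {"jaw": 0.2, "tx": -0.003, "ty": 0.0, "tz": 0.0245, "ax": 0.001, "ay": -0.007, "az": -0.003}]'

```text
time: 15.2
tool_pos: [0.4684, -0.0679, 0.0129]
ee_rot: [-3.141, 0.002, 3.108]
wrist_force: [0.6, 0.7, 1.8]
width: 0.0574
```

Run:
```python
from h import *
o=get_obs();print(o['tool_pos'],o['ee_rot'],o['width'],o['wrist_force'])
rel(sh(36,0,120),RPYS)
```

```text
[ 0.46842002 -0.0679417   0.01285725] [-3.14142446e+00  1.93239381e-03  3.10801978e+00] 0.05741638633214315 [0.61411833 0.68400961 1.79853925]
t [-0.0911  0.2226 -0.1323] a [ 0.0165 -0.2777  0.1177]
```

step_arm --steps '[{"jaw": 0.2, "tx": 0.0, "ty": 0.0, "tz": -0.03, "ax": 0.0, "ay": 0.0, "az": 0.0}, {"jaw": 0.2, "tx": 0.0, "ty": 0.01, "tz": -0.075, "ax": 0.0, "ay": 0.0, "az": 0.0}, {"jaw": 0.2, "tx": -0.015, "ty": 0.045, "tz": -0.105, "ax": 0.003, "ay": -0.05, "az": 0.02}, {"jaw": 0.2, "tx": -0.03, "ty": 0.085, "tz": -0.125, "ax": 0.006, "ay": -0.1, "az": 0.04}, {"jaw": 0.2, "tx": -0.045, "ty": 0.125, "tz": -0.135, "ax": 0.01, "ay": -0.15, "az": 0.06}, {"jaw": 0.2, "tx": -0.06, "ty": 0.16, "tz": -0.135, "ax": 0.013, "ay": -0.2, "az": 0.08}, {"jaw": 0.2, "tx": -0.075, "ty": 0.195, "tz": -0.133, "ax": 0.015, "ay": -0.25, "az": 0.1}, {"jaw": 0.2, "tx": -0.091, "ty": 0.222, "tz": -0.132, "ax": 0.0165, "ay": -0.278, "az": 0.118}]'

```text
time: 16.0
tool_pos: [0.5657, 0.1531, 0.1443]
ee_rot: [3.141, 0.28, 2.99]
wrist_force: [0.8, -0.5, -0.9]
width: 0.0577
```

step_arm --steps '[{"jaw": 0.2, "tx": 0.0, "ty": 0.0, "tz": 0.0, "ax": 0.0, "ay": 0.0, "az": 0.0}, {"jaw": 0.2, "tx": 0.0, "ty": 0.0, "tz": 0.0, "ax": 0.0, "ay": 0.0, "az": 0.0}]'

```text
time: 16.2
tool_pos: [0.5646, 0.1535, 0.1429]
ee_rot: [-3.14, 0.277, 2.992]
wrist_force: [-0.2, -0.1, -1.7]
width: 0.0578
```

Run:
```python
from h import *
whereshelf()
rel(sh(36,0,35),RPYS)
```

```text
t 16.2 TCP shelf [ 33.1   1.6 118.4] rot err [-0.    -0.003  0.003] F shelf [-0.6 -0.2 -1.6] w 0.0578 pos [0.5646 0.1535 0.1429]
t [-0.0031 -0.0016  0.0834] a [-0.0005 -0.003   0.0025]
```

step_arm --steps '[{"jaw": 0.2, "tx": -0.003, "ty": -0.001, "tz": 0.02, "ax": 0.0, "ay": -0.003, "az": 0.002}, {"jaw": 0.2, "tx": -0.003, "ty": -0.001, "tz": 0.045, "ax": 0.0, "ay": -0.003, "az": 0.002}, {"jaw": 0.2, "tx": -0.003, "ty": -0.001, "tz": 0.065, "ax": 0.0, "ay": -0.003, "az": 0.002}, {"jaw": 0.2, "tx": -0.003, "ty": -0.001, "tz": 0.077, "ax": 0.0, "ay": -0.003, "az": 0.002}, {"jaw": 0.2, "tx": -0.003, "ty": -0.001, "tz": 0.083, "ax": 0.0, "ay": -0.003, "az": 0.002}, {"jaw": 0.2, "tx": -0.003, "ty": -0.001, "tz": 0.083, "ax": 0.0, "ay": -0.003, "az": 0.002}, {"jaw": 0.2, "tx": -0.003, "ty": -0.001, "tz": 0.083, "ax": 0.0, "ay": -0.003, "az": 0.002}]'

```text
time: 16.9
tool_pos: [0.5903, 0.1485, 0.065]
ee_rot: [-3.142, 0.281, 2.99]
wrist_force: [-0.7, 0.1, -1.8]
width: 0.0576
```

Run:
```python
from h import *
whereshelf()
```

```text
t 16.9 TCP shelf [36.8  0.5 36.3] rot err [-0.     0.001  0.   ] F shelf [-1.2 -0.1 -1.6] w 0.0576 pos [0.5903 0.1485 0.065 ]
```

step_arm --steps '[{"jaw": 0.2, "tx": 0.0, "ty": 0.0, "tz": 0.003, "ax": 0.0, "ay": 0.0, "az": 0.0}, {"jaw": 0.2, "tx": 0.002, "ty": 0.0, "tz": 0.005, "ax": 0.0, "ay": 0.0, "az": 0.0}, {"jaw": 0.2, "tx": 0.004, "ty": 0.0, "tz": 0.006, "ax": 0.0, "ay": 0.0, "az": 0.0}, {"jaw": 0.2, "tx": 0.005, "ty": 0.0, "tz": 0.0065, "ax": 0.0, "ay": 0.0, "az": 0.0}, {"jaw": 0.2, "tx": 0.005, "ty": 0.0, "tz": 0.0065, "ax": 0.0, "ay": 0.0, "az": 0.0}, {"jaw": 0.2, "tx": 0.005, "ty": 0.0, "tz": 0.0065, "ax": 0.0, "ay": 0.0, "az": 0.0}]'

```text
time: 17.5
tool_pos: [0.5873, 0.149, 0.0574]
ee_rot: [-3.142, 0.281, 2.99]
wrist_force: [1.2, -0.2, -2.2]
width: 0.0579
```

Run:
```python
from h import *
whereshelf()
```

```text
t 17.5 TCP shelf [31.7  0.6 29.8] rot err [-0.     0.001  0.   ] F shelf [ 0.5 -0.  -2.4] w 0.0579 pos [0.5873 0.149  0.0574]
```

step_arm --steps '[{"jaw": 0.2, "tx": 0.001, "ty": 0.0, "tz": 0.001, "ax": 0.0, "ay": 0.0, "az": 0.0}, {"jaw": 0.2, "tx": 0.003, "ty": 0.0, "tz": 0.001, "ax": 0.0, "ay": 0.0, "az": 0.0}, {"jaw": 0.2, "tx": 0.005, "ty": 0.0, "tz": 0.001, "ax": 0.0, "ay": 0.0, "az": 0.0}, {"jaw": 0.2, "tx": 0.005, "ty": 0.0, "tz": 0.001, "ax": 0.0, "ay": 0.0, "az": 0.0}]'

```text
time: 17.9
tool_pos: [0.587, 0.1493, 0.0576]
ee_rot: [3.141, 0.292, 2.99]
wrist_force: [9.5, -1.3, -3.2]
width: 0.0574
```

Run:
```python
from h import *
whereshelf()
```

```text
t 17.9 TCP shelf [31.4  0.8 30.1] rot err [0.001 0.012 0.001] F shelf [ 8.3  0.1 -5.7] w 0.0574 pos [0.587  0.1493 0.0576]
```

step_arm --steps '[{"jaw": 0.2, "tx": 0.001, "ty": 0.0, "tz": 0.002, "ax": 0.0, "ay": 0.012, "az": 0.0}, {"jaw": 0.2, "tx": 0.001, "ty": 0.0, "tz": 0.003, "ax": 0.0, "ay": 0.012, "az": 0.0}, {"jaw": 0.2, "tx": 0.001, "ty": 0.0, "tz": 0.003, "ax": 0.0, "ay": 0.012, "az": 0.0}, {"jaw": 0.75, "tx": 0.001, "ty": 0.0, "tz": 0.002, "ax": 0.0, "ay": 0.012, "az": 0.0}, {"jaw": 0.75, "tx": 0.001, "ty": 0.0, "tz": 0.002, "ax": 0.0, "ay": 0.012, "az": 0.0}, {"jaw": 0.75, "tx": 0.0, "ty": 0.0, "tz": -0.01, "ax": 0.0, "ay": 0.0, "az": 0.0}, {"jaw": 0.75, "tx": 0.0, "ty": 0.0, "tz": -0.05, "ax": 0.0, "ay": 0.0, "az": 0.0}, {"jaw": 0.75, "tx": 0.0, "ty": 0.0, "tz": -0.09, "ax": 0.0, "ay": 0.0, "az": 0.0}]'

```text
time: 18.7
tool_pos: [0.5597, 0.153, 0.1435]
ee_rot: [-3.141, 0.289, 2.991]
wrist_force: [0.3, 0.4, 0.5]
width: 0.0705
```

Run:
```python
from h import *
whereshelf()
p,d,m=pile('scene',2,f='s7.png'); blocks(d,m)
p,d,m=pile('wrist',2); blocks(d,m)
rel([.5595,-.0965,.12],[np.pi,0,1.3565])
```

```text
t 18.7 TCP shelf [ 28.7   0.4 120.2] rot err [0.    0.009 0.001] F shelf [0.4 0.5 0.4] w 0.0705 pos [0.5597 0.153  0.1435]
scene pile top z 31.1 tilt [-0.001 -0.   ] rect [30.1  1. ] 58.2 85.6 0.0 x2-98 [ 1.3 58.4] y [-37.7  40.9] 593
  blk [558.9 -94.8] 62.2 58.1 77.9 353 [ 0.558 -0.096  0.015]
  blk [665.7 -98.6] 38.3 56.5 89.6 224 [ 0.665 -0.101  0.015]
wrist pile top z 30.6 tilt [0.    0.001] rect [32.4  0.5] 54.6 75.2 0.3 x2-98 [ 5.5 58.5] y [-27.2  29.9] 3127
  blk [559.7 -96.1] 59.8 59.2 78.1 2846 [ 0.556 -0.096  0.015]
  blk [663.7 -88.9] 58.2 55.8 89.3 1590 [ 0.66  -0.087  0.015]
  blk [707.5  89.6] 42.8 35.1 81.5 214 [0.715 0.09  0.021]
t [-0.0224 -0.249   0.0392] a [0.253  0.2281 1.6204]
```

step_arm --steps '[{"jaw": 0.8, "tx": 0.0, "ty": -0.03, "tz": -0.02, "ax": 0.0, "ay": 0.02, "az": 0.05}, {"jaw": 0.8, "tx": 0.0, "ty": -0.065, "tz": -0.03, "ax": 0.03, "ay": 0.04, "az": 0.2}, {"jaw": 0.8, "tx": -0.004, "ty": -0.1, "tz": -0.03, "ax": 0.05, "ay": 0.06, "az": 0.34}, {"jaw": 0.8, "tx": -0.008, "ty": -0.135, "tz": -0.02, "ax": 0.08, "ay": 0.08, "az": 0.48}, {"jaw": 0.8, "tx": -0.012, "ty": -0.17, "tz": -0.01, "ax": 0.1, "ay": 0.1, "az": 0.62}, {"jaw": 0.8, "tx": -0.016, "ty": -0.2, "tz": 0.0, "ax": 0.12, "ay": 0.12, "az": 0.76}, {"jaw": 0.8, "tx": -0.02, "ty": -0.225, "tz": 0.02, "ax": 0.14, "ay": 0.135, "az": 0.9}, {"jaw": 0.8, "tx": -0.0224, "ty": -0.249, "tz": 0.039, "ax": 0.16, "ay": 0.15, "az": 1.04}]'

```text
time: 19.6
tool_pos: [0.5595, -0.0977, 0.1196]
ee_rot: [3.078, 0.098, 1.929]
wrist_force: [0.6, -0.0, 0.6]
width: 0.075
```

Run:
```python
from h import *
o=get_obs();print(o['tool_pos'],o['ee_rot'])
rel([.5597,-.0963,.08],[np.pi,0,1.358])
```

```text
[ 0.559456   -0.09766835  0.11962485] [3.07829512 0.09795891 1.92871098]
t [ 0.0051 -0.0018  0.0393] a [0.0895 0.0772 0.5732]
```

step_arm --steps '[{"jaw": 0.8, "tx": 0.0, "ty": 0.0, "tz": 0.0, "ax": 0.022, "ay": 0.019, "az": 0.143}, {"jaw": 0.8, "tx": 0.0, "ty": 0.0, "tz": 0.0, "ax": 0.044, "ay": 0.038, "az": 0.286}, {"jaw": 0.8, "tx": 0.002, "ty": 0.0, "tz": 0.01, "ax": 0.067, "ay": 0.057, "az": 0.43}, {"jaw": 0.8, "tx": 0.004, "ty": -0.001, "tz": 0.025, "ax": 0.09, "ay": 0.077, "az": 0.573}, {"jaw": 0.8, "tx": 0.005, "ty": -0.002, "tz": 0.039, "ax": 0.09, "ay": 0.077, "az": 0.573}, {"jaw": 0.8, "tx": 0.005, "ty": -0.002, "tz": 0.039, "ax": 0.09, "ay": 0.077, "az": 0.573}]'

```text
time: 20.2
tool_pos: [0.5574, -0.0959, 0.077]
ee_rot: [-3.135, 0.0, 1.361]
wrist_force: [0.3, -0.1, -1.3]
width: 0.0752
```

Run:
```python
from h import *
o=get_obs();print(o['tool_pos'],o['ee_rot'])
p,d,m=snap('scene'); blocks(d,m); p,d,m=snap('wrist','w8.png'); blocks(d,m)
rel([.5597,-.0963,.0115],[np.pi,0,1.358])
```

```text
[ 0.55736354 -0.09593671  0.07703988] [-3.13537388e+00  3.86548544e-04  1.36088137e+00]
  blk [558.8 -96.3] 60.4 58.7 76.2 348 [ 0.557 -0.096  0.015]
  blk [665.2 -98.5] 37.6 58.1 87.1 238 [ 0.663 -0.101  0.015]
  blk [394.6  74.7] 37.5 19.9 2.8 1675 [0.398 0.075 0.016]
  blk [560.1 -97.5] 60.3 58.2 77.7 4776 [ 0.56  -0.095  0.015]
  blk [666.  -89.5] 58.0 58.6 0.2 5350 [ 0.667 -0.088  0.015]
t [0.     0.001  0.0682] a [-0.0016  0.0005  0.0023]
```

View pics/w8.png

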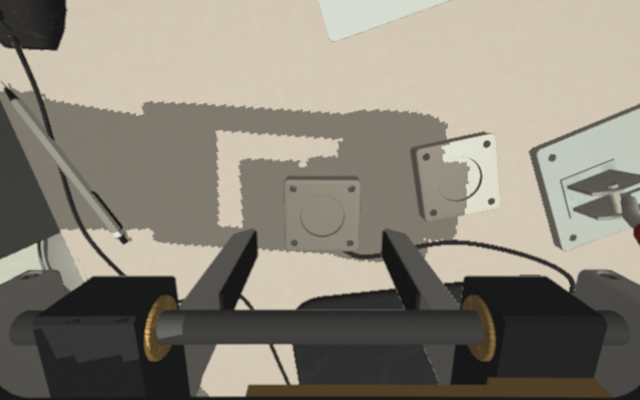

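The block sits centred between the open fingers at px (322,214), and B1 is clear on the right.

step_arm --steps '[{"jaw": 0.85, "tx": 0.0, "ty": 0.0, "tz": 0.03, "ax": -0.001, "ay": 0.0, "az": 0.002}, {"jaw": 0.85, "tx": 0.0, "ty": 0.0, "tz": 0.05, "ax": -0.001, "ay": 0.0, "az": 0.002}, {"jaw": 0.85, "tx": 0.0, "ty": 0.0, "tz": 0.062, "ax": -0.001, "ay": 0.0, "az": 0.002}, {"jaw": 0.85, "tx": 0.0, "ty": 0.0, "tz": 0.067, "ax": -0.001, "ay": 0.0, "az": 0.002}, {"jaw": 0.85, "tx": 0.0, "ty": 0.0, "tz": 0.067, "ax": -0.001, "ay": 0.0, "az": 0.002}]'

```text
time: 20.8
tool_pos: [0.5588, -0.096, 0.0129]
ee_rot: [-3.141, 0.001, 1.359]
wrist_force: [0.5, 0.0, 0.5]
width: 0.0799
```

Run:
```python
from h import *
o=get_obs();print(o['tool_pos'],o['ee_rot'])
rel([.560,-.0965,.0115],[np.pi,0,1.358])
```

```text
[ 0.55879561 -0.09604307  0.01286902] [-3.14104207e+00  5.56698332e-04  1.35892701e+00]
t [-0.0002  0.0013  0.0014] a [-0.0006  0.0006  0.0009]
```

step_arm --steps '[{"jaw": 0.5, "tx": 0.0, "ty": 0.001, "tz": 0.001, "ax": 0.0, "ay": 0.0, "az": 0.0}, {"jaw": 0.2, "tx": 0.0, "ty": 0.001, "tz": 0.001, "ax": 0.0, "ay": 0.0, "az": 0.0}, {"jaw": 0.2, "tx": 0.0, "ty": 0.001, "tz": 0.001, "ax": 0.0, "ay": 0.0, "az": 0.0}, {"jaw": 0.2, "tx": 0.0, "ty": 0.001, "tz": 0.001, "ax": 0.0, "ay": 0.0, "az": 0.0}, {"jaw": 0.2, "tx": 0.0, "ty": 0.001, "tz": 0.001, "ax": 0.0, "ay": 0.0, "az": 0.0}]'

```text
time: 21.3
tool_pos: [0.5603, -0.0964, 0.0128]
ee_rot: [3.141, 0.001, 1.359]
wrist_force: [-0.8, 1.2, 3.2]
width: 0.0575
```

Run:
```python
from h import *
o=get_obs();print(o['tool_pos'],o['ee_rot'],o['width'],o['wrist_force'])
rel(sh(36,0,135),RPYS)
```

```text
[ 0.56034009 -0.09638315  0.01279921] [3.14062971e+00 6.53319294e-04 1.35902873e+00] 0.05752741353828798 [-0.808616    1.19789424  3.23446743]
t [ 0.2434 -0.0499 -0.1471] a [-0.2279 -0.2136 -1.6188]
```

step_arm --steps '[{"jaw": 0.2, "tx": 0.0, "ty": 0.0, "tz": -0.03, "ax": 0.0, "ay": 0.0, "az": 0.0}, {"jaw": 0.2, "tx": 0.0, "ty": 0.0, "tz": -0.075, "ax": 0.0, "ay": 0.0, "az": 0.0}, {"jaw": 0.2, "tx": 0.01, "ty": 0.0, "tz": -0.12, "ax": -0.01, "ay": -0.01, "az": -0.1}, {"jaw": 0.2, "tx": 0.04, "ty": -0.008, "tz": -0.147, "ax": -0.03, "ay": -0.03, "az": -0.24}, {"jaw": 0.2, "tx": 0.07, "ty": -0.015, "tz": -0.155, "ax": -0.05, "ay": -0.05, "az": -0.38}, {"jaw": 0.2, "tx": 0.1, "ty": -0.02, "tz": -0.155, "ax": -0.07, "ay": -0.07, "az": -0.52}, {"jaw": 0.2, "tx": 0.12, "ty": -0.025, "tz": -0.155, "ax": -0.09, "ay": -0.09, "az": -0.66}, {"jaw": 0.2, "tx": 0.14, "ty": -0.03, "tz": -0.155, "ax": -0.11, "ay": -0.105, "az": -0.8}]'

```text
time: 22.1
tool_pos: [0.5597, 0.0484, 0.1669]
ee_rot: [3.083, 0.137, 2.163]
wrist_force: [0.2, -0.5, -1.9]
width: 0.0576
```

Run:
```python
from h import *
o=get_obs();print(o['tool_pos'],o['ee_rot'],o['width'],o['wrist_force'])
rel(sh(36,0,135),RPYS)
```

```text
[0.55967126 0.04836293 0.16691125] [3.08345687 0.1370684  2.16335431] 0.0575633891579867 [ 0.23132433 -0.45559086 -1.90358091]
t [ 0.0847  0.0605 -0.0009] a [-0.1164 -0.1111 -0.812 ]
```

step_arm --steps '[{"jaw": 0.2, "tx": 0.015, "ty": 0.01, "tz": 0.0, "ax": -0.019, "ay": -0.018, "az": -0.135}, {"jaw": 0.2, "tx": 0.03, "ty": 0.02, "tz": 0.0, "ax": -0.038, "ay": -0.037, "az": -0.27}, {"jaw": 0.2, "tx": 0.045, "ty": 0.03, "tz": 0.0, "ax": -0.058, "ay": -0.055, "az": -0.405}, {"jaw": 0.2, "tx": 0.06, "ty": 0.04, "tz": 0.0, "ax": -0.077, "ay": -0.074, "az": -0.54}, {"jaw": 0.2, "tx": 0.075, "ty": 0.052, "tz": 0.0, "ax": -0.097, "ay": -0.092, "az": -0.675}, {"jaw": 0.2, "tx": 0.085, "ty": 0.06, "tz": 0.0, "ax": -0.116, "ay": -0.111, "az": -0.812}, {"jaw": 0.2, "tx": 0.085, "ty": 0.06, "tz": 0.0, "ax": -0.116, "ay": -0.111, "az": -0.812}, {"jaw": 0.2, "tx": 0.085, "ty": 0.06, "tz": 0.0, "ax": -0.116, "ay": -0.111, "az": -0.812}]'

```text
time: 22.9
tool_pos: [0.5615, 0.1518, 0.158]
ee_rot: [-3.141, 0.278, 2.987]
wrist_force: [0.8, 0.0, -1.7]
width: 0.0578
```

Run:
```python
from h import *
whereshelf()
rel(sh(36,0,51),RPYS)
```

```text
t 22.9 TCP shelf [ 34.6  -0.5 133.7] rot err [-0.001 -0.002 -0.002] F shelf [ 0.3  0.2 -1.9] w 0.0578 pos [0.5615 0.1518 0.158 ]
t [-0.0016  0.0007  0.0827] a [-0.0014 -0.0018 -0.0022]
```

step_arm --steps '[{"jaw": 0.2, "tx": -0.0016, "ty": 0.001, "tz": 0.02, "ax": -0.001, "ay": -0.002, "az": -0.002}, {"jaw": 0.2, "tx": -0.0016, "ty": 0.001, "tz": 0.045, "ax": -0.001, "ay": -0.002, "az": -0.002}, {"jaw": 0.2, "tx": -0.0016, "ty": 0.001, "tz": 0.065, "ax": -0.001, "ay": -0.002, "az": -0.002}, {"jaw": 0.2, "tx": -0.0016, "ty": 0.001, "tz": 0.077, "ax": -0.001, "ay": -0.002, "az": -0.002}, {"jaw": 0.2, "tx": -0.0016, "ty": 0.001, "tz": 0.083, "ax": -0.001, "ay": -0.002, "az": -0.002}, {"jaw": 0.2, "tx": -0.0016, "ty": 0.001, "tz": 0.083, "ax": -0.001, "ay": -0.002, "az": -0.002}, {"jaw": 0.2, "tx": -0.0016, "ty": 0.001, "tz": 0.083, "ax": -0.001, "ay": -0.002, "az": -0.002}]'

```text
time: 23.6
tool_pos: [0.5863, 0.1489, 0.0798]
ee_rot: [3.141, 0.282, 2.989]
wrist_force: [1.0, -0.0, -1.4]
width: 0.0577
```

Run:
```python
from h import *
whereshelf()
```

```text
t 23.6 TCP shelf [37.   0.4 51.6] rot err [ 0.     0.002 -0.001] F shelf [ 0.5  0.1 -1.6] w 0.0577 pos [0.5863 0.1489 0.0798]
```

step_arm --steps '[{"jaw": 0.2, "tx": 0.0, "ty": 0.0, "tz": 0.003, "ax": 0.0, "ay": 0.0, "az": 0.0}, {"jaw": 0.2, "tx": 0.002, "ty": 0.0, "tz": 0.005, "ax": 0.0, "ay": 0.0, "az": 0.0}, {"jaw": 0.2, "tx": 0.004, "ty": 0.0, "tz": 0.006, "ax": 0.0, "ay": 0.0, "az": 0.0}, {"jaw": 0.2, "tx": 0.0055, "ty": 0.0, "tz": 0.006, "ax": 0.0, "ay": 0.0, "az": 0.0}, {"jaw": 0.2, "tx": 0.0055, "ty": 0.0, "tz": 0.006, "ax": 0.0, "ay": 0.0, "az": 0.0}, {"jaw": 0.2, "tx": 0.0055, "ty": 0.0, "tz": 0.006, "ax": 0.0, "ay": 0.0, "az": 0.0}]'

```text
time: 24.2
tool_pos: [0.5828, 0.1496, 0.0726]
ee_rot: [3.141, 0.282, 2.989]
wrist_force: [0.4, 0.1, -1.8]
width: 0.0577
```

step_arm --steps '[{"jaw": 0.2, "tx": 0.001, "ty": 0.0, "tz": 0.001, "ax": 0.0, "ay": 0.0, "az": 0.0}, {"jaw": 0.2, "tx": 0.003, "ty": 0.0, "tz": 0.001, "ax": 0.0, "ay": 0.0, "az": 0.0}, {"jaw": 0.2, "tx": 0.005, "ty": 0.0, "tz": 0.001, "ax": 0.0, "ay": 0.0, "az": 0.0}, {"jaw": 0.2, "tx": 0.005, "ty": 0.0, "tz": 0.001, "ax": 0.0, "ay": 0.0, "az": 0.0}]'

```text
time: 24.6
tool_pos: [0.5809, 0.15, 0.0719]
ee_rot: [3.141, 0.289, 2.989]
wrist_force: [6.8, -0.9, -2.6]
width: 0.0578
```

Run:
```python
from h import *
whereshelf()
```

```text
t 24.6 TCP shelf [29.5  0.6 45.5] rot err [ 0.001  0.009 -0.   ] F shelf [ 5.9  0.1 -4.4] w 0.0578 pos [0.5809 0.15   0.0719]
```

Fx is 5.9 N at x 29.5, so it is on the backstop. I'll lay it down and release.

step_arm --steps '[{"jaw": 0.2, "tx": 0.001, "ty": 0.0, "tz": 0.002, "ax": 0.0, "ay": 0.01, "az": 0.0}, {"jaw": 0.2, "tx": 0.001, "ty": 0.0, "tz": 0.003, "ax": 0.0, "ay": 0.01, "az": 0.0}, {"jaw": 0.2, "tx": 0.001, "ty": 0.0, "tz": 0.003, "ax": 0.0, "ay": 0.01, "az": 0.0}, {"jaw": 0.75, "tx": 0.001, "ty": 0.0, "tz": 0.002, "ax": 0.0, "ay": 0.01, "az": 0.0}, {"jaw": 0.75, "tx": 0.001, "ty": 0.0, "tz": 0.002, "ax": 0.0, "ay": 0.01, "az": 0.0}, {"jaw": 0.75, "tx": 0.0, "ty": 0.0, "tz": -0.01, "ax": 0.0, "ay": 0.0, "az": 0.0}, {"jaw": 0.75, "tx": 0.0, "ty": 0.0, "tz": -0.05, "ax": 0.0, "ay": 0.0, "az": 0.0}, {"jaw": 0.75, "tx": 0.0, "ty": 0.0, "tz": -0.09, "ax": 0.0, "ay": 0.0, "az": 0.0}]'

```text
time: 25.4
tool_pos: [0.5541, 0.1536, 0.158]
ee_rot: [-3.141, 0.286, 2.989]
wrist_force: [0.8, 0.7, 0.3]
width: 0.0703
```

Run:
```python
from h import *
whereshelf()
p,d,m=pile('scene',3,f='s9.png'); blocks(d,m)
p,d,m=pile('wrist',3); blocks(d,m)
rel([.666,-.0895,.10],[np.pi,0,np.pi+.005])
```

```text
t 25.4 TCP shelf [ 27.3   0.2 135.7] rot err [-0.     0.006 -0.   ] F shelf [0.8 0.8 0.1] w 0.0703 pos [0.5541 0.1536 0.158 ]
scene pile top z 47.1 tilt [-0.008 -0.002] rect [30.2  0.9] 82.5 58.1 89.2 x2-98 [ 1.5 58.8] y [-38.2  41. ] 616
  blk [665.9 -98.3] 40.7 57.5 90.0 235 [ 0.665 -0.102  0.015]
wrist pile top z 46.7 tilt [-0.004  0.002] rect [30.2  2.3] 56.8 79.2 0.2 x2-98 [ 2.7 58. ] y [-27.3  29.7] 3354
  blk [665.3 -89.3] 58.6 58.5 0.2 1619 [ 0.663 -0.089  0.015]
  blk [704.9  89.4] 42.2 39.8 87.3 215 [0.713 0.089 0.021]
t [-0.1175 -0.2259  0.1049] a [-0.0175  0.3013 -0.156 ]
```

step_arm --steps '[{"jaw": 0.9, "tx": 0.0, "ty": -0.035, "tz": -0.01, "ax": 0.0, "ay": 0.04, "az": 0.0}, {"jaw": 0.9, "tx": -0.005, "ty": -0.075, "tz": -0.01, "ax": -0.004, "ay": 0.09, "az": -0.03}, {"jaw": 0.9, "tx": -0.02, "ty": -0.115, "tz": -0.005, "ax": -0.007, "ay": 0.14, "az": -0.06}, {"jaw": 0.9, "tx": -0.04, "ty": -0.15, "tz": 0.01, "ax": -0.01, "ay": 0.19, "az": -0.09}, {"jaw": 0.9, "tx": -0.065, "ty": -0.18, "tz": 0.03, "ax": -0.014, "ay": 0.24, "az": -0.12}, {"jaw": 0.9, "tx": -0.09, "ty": -0.205, "tz": 0.06, "ax": -0.0175, "ay": 0.29, "az": -0.156}, {"jaw": 0.9, "tx": -0.1175, "ty": -0.226, "tz": 0.09, "ax": -0.0175, "ay": 0.301, "az": -0.156}, {"jaw": 0.9, "tx": -0.1175, "ty": -0.226, "tz": 0.105, "ax": -0.0175, "ay": 0.301, "az": -0.156}]'

```text
time: 26.3
tool_pos: [0.6672, -0.0932, 0.0949]
ee_rot: [-3.141, -0.004, -3.141]
wrist_force: [0.4, 0.4, -0.0]
width: 0.0848
```

Run:
```python
from h import *
o=get_obs();print(o['tool_pos'],o['ee_rot'])
p,d,m=snap('scene'); blocks(d,m); p,d,m=snap('wrist'); blocks(d,m)
rel([.6657,-.0894,.04],[np.pi,0,np.pi+.005])
```

```text
[ 0.66722388 -0.0932075   0.09493247] [-3.14131346 -0.00408186 -3.14065664]
  blk [665.2 -99.2] 38.5 57.7 86.3 234 [ 0.664 -0.101  0.015]
  blk [665.8 -89.4] 58.3 58.1 0.1 4306 [ 0.665 -0.089  0.015]
t [-0.002  -0.0001  0.055 ] a [ 0.0023 -0.0078 -0.0011]
```

step_arm --steps '[{"jaw": 0.9, "tx": 0.0, "ty": 0.002, "tz": 0.025, "ax": 0.0, "ay": -0.005, "az": 0.0}, {"jaw": 0.9, "tx": 0.0, "ty": 0.002, "tz": 0.05, "ax": 0.0, "ay": -0.005, "az": 0.0}, {"jaw": 0.9, "tx": 0.0, "ty": 0.002, "tz": 0.068, "ax": 0.0, "ay": -0.005, "az": 0.0}, {"jaw": 0.9, "tx": 0.0, "ty": 0.002, "tz": 0.076, "ax": 0.0, "ay": -0.005, "az": 0.0}, {"jaw": 0.9, "tx": 0.0, "ty": 0.002, "tz": 0.076, "ax": 0.0, "ay": -0.005, "az": 0.0}, {"jaw": 0.9, "tx": 0.0, "ty": 0.002, "tz": 0.076, "ax": 0.0, "ay": -0.005, "az": 0.0}]'

```text
time: 27.0
tool_pos: [0.6642, -0.0868, 0.0211]
ee_rot: [3.14, 0.0, -3.137]
wrist_force: [0.6, -0.2, 0.6]
width: 0.0845
```

Run:
```python
from h import *
o=get_obs();print(o['tool_pos'],o['ee_rot'])
rel([.6657,-.0894,.0115],[np.pi,0,np.pi+.004])
```

```text
[ 0.66417461 -0.08675356  0.0211471 ] [ 3.13984287e+00  5.91262045e-06 -3.13685977e+00]
t [-0.0015 -0.0027  0.0096] a [0.0017 0.     0.0007]
```

step_arm --steps '[{"jaw": 0.9, "tx": -0.001, "ty": -0.003, "tz": 0.006, "ax": 0.001, "ay": 0.0, "az": 0.0}, {"jaw": 0.9, "tx": -0.001, "ty": -0.003, "tz": 0.009, "ax": 0.001, "ay": 0.0, "az": 0.0}, {"jaw": 0.6, "tx": -0.001, "ty": -0.003, "tz": 0.009, "ax": 0.001, "ay": 0.0, "az": 0.0}, {"jaw": 0.2, "tx": -0.001, "ty": -0.003, "tz": 0.009, "ax": 0.001, "ay": 0.0, "az": 0.0}, {"jaw": 0.2, "tx": -0.001, "ty": -0.003, "tz": 0.009, "ax": 0.001, "ay": 0.0, "az": 0.0}, {"jaw": 0.2, "tx": -0.001, "ty": -0.003, "tz": 0.009, "ax": 0.001, "ay": 0.0, "az": 0.0}, {"jaw": 0.2, "tx": -0.001, "ty": -0.003, "tz": 0.009, "ax": 0.001, "ay": 0.0, "az": 0.0}, {"jaw": 0.2, "tx": -0.001, "ty": -0.003, "tz": 0.009, "ax": 0.001, "ay": 0.0, "az": 0.0}]'

```text
time: 27.8
tool_pos: [0.6653, -0.0898, 0.0122]
ee_rot: [3.141, 0.0, -3.137]
wrist_force: [0.0, 0.1, -0.1]
width: 0.0578
```

Run:
```python
from h import *
o=get_obs();print(o['tool_pos'],o['ee_rot'],o['width'],o['wrist_force'])
rel([.56,.03,.17],[np.pi,.15,3.07]);rel(sh(36,0,150),RPYS)
```

```text
[ 0.66528011 -0.08979042  0.01222027] [ 3.14092153e+00  2.27083672e-04 -3.13691125e+00] 0.05784836492452607 [ 0.04085519  0.14049185 -0.10880205]
t [ 0.1047  0.1204 -0.1577] a [ 0.0064 -0.1497  0.0761]
t [ 0.1056  0.2432 -0.1617] a [ 0.0226 -0.2793  0.1556]
```

step_arm --steps '[{"jaw": 0.2, "tx": 0.0, "ty": 0.0, "tz": -0.03, "ax": 0.0, "ay": 0.0, "az": 0.0}, {"jaw": 0.2, "tx": 0.0, "ty": 0.0, "tz": -0.075, "ax": 0.0, "ay": 0.0, "az": 0.0}, {"jaw": 0.2, "tx": 0.025, "ty": 0.01, "tz": -0.115, "ax": 0.0, "ay": 0.0, "az": 0.01}, {"jaw": 0.2, "tx": 0.06, "ty": 0.03, "tz": -0.14, "ax": 0.0, "ay": -0.04, "az": 0.02}, {"jaw": 0.2, "tx": 0.085, "ty": 0.06, "tz": -0.16, "ax": 0.003, "ay": -0.08, "az": 0.04}, {"jaw": 0.2, "tx": 0.1, "ty": 0.095, "tz": -0.165, "ax": 0.005, "ay": -0.12, "az": 0.06}, {"jaw": 0.2, "tx": 0.105, "ty": 0.13, "tz": -0.165, "ax": 0.008, "ay": -0.16, "az": 0.08}, {"jaw": 0.2, "tx": 0.106, "ty": 0.165, "tz": -0.165, "ax": 0.012, "ay": -0.2, "az": 0.1}]'

```text
time: 28.6
tool_pos: [0.5571, 0.0756, 0.1775]
ee_rot: [-3.141, 0.202, 3.044]
wrist_force: [0.6, 0.1, -2.3]
width: 0.0575
```

Run:
```python
from h import *
whereshelf()
rel(sh(36,0,150),RPYS)
```

```text
t 28.6 TCP shelf [ 46.9 -76.5 150.4] rot err [ 0.012 -0.078  0.053] F shelf [-0.1  0.2 -2.3] w 0.0575 pos [0.5571 0.0756 0.1775]
t [0.0067 0.077  0.002 ] a [ 0.0122 -0.0781  0.0532]
```

step_arm --steps '[{"jaw": 0.2, "tx": 0.002, "ty": 0.025, "tz": 0.0, "ax": 0.004, "ay": -0.025, "az": 0.017}, {"jaw": 0.2, "tx": 0.004, "ty": 0.05, "tz": 0.0, "ax": 0.008, "ay": -0.05, "az": 0.035}, {"jaw": 0.2, "tx": 0.006, "ty": 0.07, "tz": 0.002, "ax": 0.012, "ay": -0.078, "az": 0.053}, {"jaw": 0.2, "tx": 0.0067, "ty": 0.077, "tz": 0.002, "ax": 0.012, "ay": -0.078, "az": 0.053}, {"jaw": 0.2, "tx": 0.0067, "ty": 0.077, "tz": 0.002, "ax": 0.012, "ay": -0.078, "az": 0.053}, {"jaw": 0.2, "tx": 0.0067, "ty": 0.077, "tz": 0.002, "ax": 0.012, "ay": -0.078, "az": 0.053}]'

```text
time: 29.2
tool_pos: [0.5585, 0.152, 0.1739]
ee_rot: [-3.141, 0.279, 2.99]
wrist_force: [-0.2, -1.2, -2.1]
width: 0.0576
```

Run:
```python
from h import *
whereshelf()
rel(sh(36,0,66.5),RPYS)
```

```text
t 29.2 TCP shelf [ 36.1  -0.7 149.7] rot err [-0.001 -0.001  0.   ] F shelf [-0.6 -1.2 -2. ] w 0.0576 pos [0.5585 0.152  0.1739]
t [0.0001 0.0008 0.0832] a [-0.0008 -0.0009  0.0002]
```

step_arm --steps '[{"jaw": 0.2, "tx": 0.0, "ty": 0.001, "tz": 0.02, "ax": 0.0, "ay": 0.0, "az": 0.0}, {"jaw": 0.2, "tx": 0.0, "ty": 0.001, "tz": 0.045, "ax": 0.0, "ay": 0.0, "az": 0.0}, {"jaw": 0.2, "tx": 0.0, "ty": 0.001, "tz": 0.065, "ax": 0.0, "ay": 0.0, "az": 0.0}, {"jaw": 0.2, "tx": 0.0, "ty": 0.001, "tz": 0.077, "ax": 0.0, "ay": 0.0, "az": 0.0}, {"jaw": 0.2, "tx": 0.0, "ty": 0.001, "tz": 0.083, "ax": 0.0, "ay": 0.0, "az": 0.0}, {"jaw": 0.2, "tx": 0.0, "ty": 0.001, "tz": 0.083, "ax": 0.0, "ay": 0.0, "az": 0.0}, {"jaw": 0.2, "tx": 0.0, "ty": 0.001, "tz": 0.083, "ax": 0.0, "ay": 0.0, "az": 0.0}]'

```text
time: 29.9
tool_pos: [0.582, 0.1494, 0.0952]
ee_rot: [-3.141, 0.281, 2.989]
wrist_force: [-0.4, 0.8, -2.7]
width: 0.0578
```

Run:
```python
from h import *
whereshelf()
```

```text
t 29.9 TCP shelf [37.   0.2 67.6] rot err [-0.     0.001 -0.   ] F shelf [-1.3  0.7 -2.5] w 0.0578 pos [0.582  0.1494 0.0952]
```

step_arm --steps '[{"jaw": 0.2, "tx": 0.0, "ty": 0.0, "tz": 0.003, "ax": 0.0, "ay": 0.0, "az": 0.0}, {"jaw": 0.2, "tx": 0.002, "ty": 0.0, "tz": 0.005, "ax": 0.0, "ay": 0.0, "az": 0.0}, {"jaw": 0.2, "tx": 0.004, "ty": 0.0, "tz": 0.0065, "ax": 0.0, "ay": 0.0, "az": 0.0}, {"jaw": 0.2, "tx": 0.0055, "ty": 0.0, "tz": 0.0065, "ax": 0.0, "ay": 0.0, "az": 0.0}, {"jaw": 0.2, "tx": 0.0055, "ty": 0.0, "tz": 0.0065, "ax": 0.0, "ay": 0.0, "az": 0.0}, {"jaw": 0.2, "tx": 0.0055, "ty": 0.0, "tz": 0.0065, "ax": 0.0, "ay": 0.0, "az": 0.0}]'

```text
time: 30.5
tool_pos: [0.5785, 0.1499, 0.0876]
ee_rot: [-3.141, 0.281, 2.989]
wrist_force: [0.0, 0.2, -2.3]
width: 0.0577
```

step_arm --steps '[{"jaw": 0.2, "tx": 0.001, "ty": 0.0, "tz": 0.001, "ax": 0.0, "ay": 0.0, "az": 0.0}, {"jaw": 0.2, "tx": 0.003, "ty": 0.0, "tz": 0.001, "ax": 0.0, "ay": 0.0, "az": 0.0}, {"jaw": 0.2, "tx": 0.005, "ty": 0.0, "tz": 0.001, "ax": 0.0, "ay": 0.0, "az": 0.0}, {"jaw": 0.2, "tx": 0.005, "ty": 0.0, "tz": 0.001, "ax": 0.0, "ay": 0.0, "az": 0.0}]'

```text
time: 30.9
tool_pos: [0.5767, 0.1504, 0.0869]
ee_rot: [3.141, 0.288, 2.99]
wrist_force: [6.2, -0.9, -3.2]
width: 0.0576
```

Run:
```python
from h import *
whereshelf()
```

```text
t 30.9 TCP shelf [29.6  0.4 61.1] rot err [0.001 0.008 0.   ] F shelf [ 5.1  0.1 -4.8] w 0.0576 pos [0.5767 0.1504 0.0869]
```

step_arm --steps '[{"jaw": 0.2, "tx": 0.001, "ty": 0.0, "tz": 0.002, "ax": 0.0, "ay": 0.01, "az": 0.0}, {"jaw": 0.2, "tx": 0.001, "ty": 0.0, "tz": 0.003, "ax": 0.0, "ay": 0.01, "az": 0.0}, {"jaw": 0.2, "tx": 0.001, "ty": 0.0, "tz": 0.003, "ax": 0.0, "ay": 0.01, "az": 0.0}, {"jaw": 0.75, "tx": 0.001, "ty": 0.0, "tz": 0.002, "ax": 0.0, "ay": 0.01, "az": 0.0}, {"jaw": 0.75, "tx": 0.001, "ty": 0.0, "tz": 0.002, "ax": 0.0, "ay": 0.01, "az": 0.0}, {"jaw": 0.75, "tx": 0.0, "ty": 0.0, "tz": -0.01, "ax": 0.0, "ay": 0.0, "az": 0.0}, {"jaw": 0.75, "tx": 0.0, "ty": 0.0, "tz": -0.05, "ax": 0.0, "ay": 0.0, "az": 0.0}, {"jaw": 0.75, "tx": 0.0, "ty": 0.0, "tz": -0.09, "ax": 0.0, "ay": 0.0, "az": 0.0}]'

```text
time: 31.7
tool_pos: [0.5499, 0.1541, 0.1731]
ee_rot: [-3.141, 0.285, 2.99]
wrist_force: [1.2, 0.3, 0.0]
width: 0.0705
```

Run:
```python
from h import *
whereshelf()
p,d,m=pile('scene',4); blocks(d,m)
q,e,n=pile('wrist',4)
r,f,l=snap('side')
for dd,mm,nm in((d,m,'scene'),(f,l,'side')):
    P=hin(pts(dd,mm,np.ones(dd.shape,bool))); K=P[(P[:,2]>.165)&(P[:,2]<.21)&(abs(P[:,1])<.03)&(P[:,0]>0)&(P[:,0]<.09)]
    if len(K): print(nm,'knob hinge frame',K.min(0).round(3),K.max(0).round(3),np.median(K,0).round(3),len(K))
cv2.imwrite('pics/e.png',np.hstack([cv2.resize(p[130:330,200:420],(400,364)),cv2.resize(r[120:302,200:400],(400,364))])[:,:,::-1])
```

```text
t 31.7 TCP shelf [ 27.4  -0.  151.4] rot err [-0.001  0.005  0.   ] F shelf [ 1.1  0.5 -0.3] w 0.0705 pos [0.5499 0.1541 0.1731]
scene pile top z 62.9 tilt [ 0.    -0.002] rect [30.2  1.5] 58.4 59.9 0.2 x2-98 [ 1.5 58.8] y [-27.4  30.9] 595
wrist pile top z 62.6 tilt [-0.001  0.003] rect [29.7  1.1] 57.3 58.1 0.1 x2-98 [ 1.3 57.9] y [-27.4  29.4] 3460
scene knob hinge frame [ 0.04  -0.011  0.165] [0.058 0.014 0.193] [0.05  0.007 0.188] 159
side knob hinge frame [ 0.044 -0.013  0.165] [0.062 0.013 0.194] [0.055 0.001 0.185] 130
```

View pics/e.png

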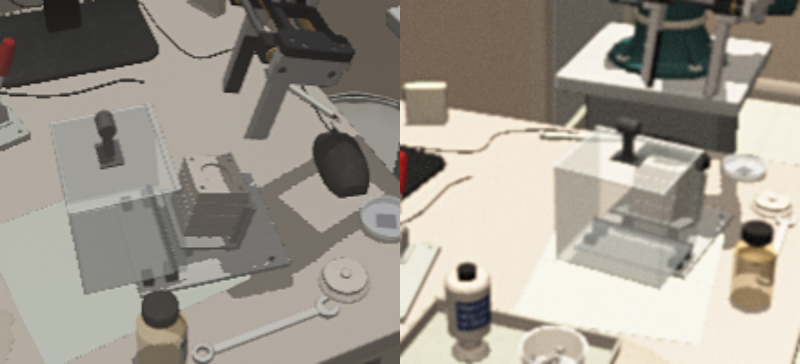

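The pile shows square and four high (e.png ~(215,190)), with the cover still on its stop. The knob centre is at about (0.687, 0.134, 0.183), so I go to it next.

Run:
```python
from h import *
rel([.687,.134,.25],[np.pi,0,2.99])
```

```text
t [-0.1507 -0.0003 -0.029 ] a [3.700e-03 2.959e-01 1.000e-04]
```

step_arm --steps '[{"jaw": 0.6, "tx": 0.0, "ty": 0.0, "tz": -0.04, "ax": 0.0, "ay": 0.05, "az": 0.0}, {"jaw": 0.6, "tx": -0.01, "ty": 0.0, "tz": -0.08, "ax": 0.0, "ay": 0.1, "az": 0.0}, {"jaw": 0.6, "tx": -0.045, "ty": 0.0, "tz": -0.075, "ax": 0.001, "ay": 0.15, "az": 0.0}, {"jaw": 0.6, "tx": -0.08, "ty": 0.0, "tz": -0.065, "ax": 0.002, "ay": 0.2, "az": 0.0}, {"jaw": 0.6, "tx": -0.115, "ty": 0.0, "tz": -0.045, "ax": 0.003, "ay": 0.25, "az": 0.0}, {"jaw": 0.6, "tx": -0.15, "ty": 0.0, "tz": -0.03, "ax": 0.0037, "ay": 0.296, "az": 0.0}, {"jaw": 0.6, "tx": -0.1507, "ty": 0.0, "tz": -0.029, "ax": 0.0037, "ay": 0.296, "az": 0.0}, {"jaw": 0.6, "tx": -0.1507, "ty": 0.0, "tz": -0.029, "ax": 0.0037, "ay": 0.296, "az": 0.0}]'

```text
time: 32.65
tool_pos: [0.6872, 0.1338, 0.2443]
ee_rot: [-3.139, -0.008, 2.989]
wrist_force: [-0.3, -0.8, 0.2]
width: 0.0564
```

Run:
```python
from h import *
o=get_obs();print(o['tool_pos'],o['ee_rot'],o['width'])
rel([.687,.134,.175],[np.pi,0,2.99])
p,d,m=snap('wrist'); P=hin(pts(d,m,np.ones(d.shape,bool))); K=P[(P[:,2]>.175)&(P[:,2]<.205)&(abs(P[:,1])<.025)&(P[:,0]>0.02)&(P[:,0]<.09)]
if len(K): print('knob hinge frame',K.min(0).round(3),K.max(0).round(3),np.median(K,0).round(3),len(K))
```

```text
[0.6871999  0.13381333 0.24429267] [-3.13949914 -0.00847147  2.98906718] 0.056420817039086045
t [-0.0004  0.0003  0.0693] a [-0.0021 -0.0085 -0.0009]
knob hinge frame [ 0.041 -0.011  0.182] [0.058 0.012 0.192] [0.048 0.001 0.189] 727
```

step_arm --steps '[{"jaw": 0.6, "tx": 0.0, "ty": 0.0, "tz": 0.025, "ax": 0.0, "ay": -0.008, "az": 0.0}, {"jaw": 0.6, "tx": 0.0, "ty": 0.0, "tz": 0.05, "ax": 0.0, "ay": -0.008, "az": 0.0}, {"jaw": 0.6, "tx": 0.0, "ty": 0.0, "tz": 0.069, "ax": 0.0, "ay": -0.008, "az": 0.0}, {"jaw": 0.6, "tx": 0.0, "ty": 0.0, "tz": 0.069, "ax": 0.0, "ay": -0.008, "az": 0.0}, {"jaw": 0.2, "tx": 0.0, "ty": 0.0, "tz": 0.069, "ax": 0.0, "ay": -0.008, "az": 0.0}, {"jaw": 0.0, "tx": 0.0, "ty": 0.0, "tz": 0.069, "ax": 0.0, "ay": -0.008, "az": 0.0}, {"jaw": 0.0, "tx": 0.0, "ty": 0.0, "tz": 0.069, "ax": 0.0, "ay": -0.008, "az": 0.0}, {"jaw": 0.0, "tx": 0.0, "ty": 0.0, "tz": 0.069, "ax": 0.0, "ay": -0.008, "az": 0.0}]'

```text
time: 33.5
tool_pos: [0.6867, 0.1344, 0.1804]
ee_rot: [-3.141, 0.007, 2.99]
wrist_force: [0.1, 0.3, 0.0]
width: 0.0281
```

Run:
```python
from h import *
o=get_obs();print(o['tool_pos'],o['ee_rot'],o['width'],o['wrist_force'], hin(o['tool_pos']))
```

```text
[0.68667616 0.13443762 0.18044676] [-3.14148632  0.00661326  2.99003884] 0.028101336218158475 [0.07062855 0.26434872 0.03520241] [0.04966338 0.00056392 0.18044676]
```

step_arm --steps '[{"jaw": 0.35, "tx": 0.0, "ty": 0.0, "tz": 0.003, "ax": 0.0, "ay": 0.0, "az": 0.0}, {"jaw": 0.35, "tx": 0.0, "ty": 0.0, "tz": 0.006, "ax": 0.0, "ay": 0.0, "az": 0.0}, {"jaw": 0.35, "tx": 0.0, "ty": 0.0, "tz": 0.006, "ax": 0.0, "ay": 0.0, "az": 0.0}, {"jaw": 0.0, "tx": 0.0, "ty": 0.0, "tz": 0.006, "ax": 0.0, "ay": 0.0, "az": 0.0}, {"jaw": 0.0, "tx": 0.0, "ty": 0.0, "tz": 0.006, "ax": 0.0, "ay": 0.0, "az": 0.0}, {"jaw": 0.0, "tx": 0.0, "ty": 0.0, "tz": 0.006, "ax": 0.0, "ay": 0.0, "az": 0.0}, {"jaw": 0.0, "tx": 0.0, "ty": 0.0, "tz": 0.006, "ax": 0.0, "ay": 0.0, "az": 0.0}]'

```text
time: 34.2
tool_pos: [0.6866, 0.134, 0.1741]
ee_rot: [-3.141, 0.006, 2.99]
wrist_force: [0.1, -1.3, -1.5]
width: 0.0237
```

Run:
```python
from h import *
o=get_obs();print(o['tool_pos'],o['ee_rot'],o['width'],o['wrist_force'], hin(o['tool_pos']))
f=lambda t:np.array([-162*np.cos(t)+45*np.sin(t),45*np.cos(t)+162*np.sin(t)])
for t in np.arange(1.5,-.01,-.1): a=f(t)-f(1.6); b=f(t)-f(.8); print(round(t,1),'from1.6 tx',round(-a[0]/1e3,4),'tz',round(-a[1]/1e3,4),'| from.8',round(-b[0]/1e3,4),round(-b[1]/1e3,4))
```

```text
[0.68661636 0.13399828 0.17409983] [-3.1407181   0.00605875  2.98977245] 0.023662810454843322 [ 0.08659111 -1.32782003 -1.53883144] [4.96707974e-02 1.20593702e-04 1.74099832e-01]
1.5 from1.6 tx 0.0163 tz -0.0042 | from.8 -0.114 -0.0172
1.4 from1.6 tx 0.0329 tz -0.0067 | from.8 -0.0974 -0.0197
1.3 from1.6 tx 0.0497 tz -0.0075 | from.8 -0.0806 -0.0206
1.2 from1.6 tx 0.0665 tz -0.0067 | from.8 -0.0638 -0.0197
1.1 from1.6 tx 0.0831 tz -0.0042 | from.8 -0.0472 -0.0172
1.0 from1.6 tx 0.0994 tz -0.0 | from.8 -0.0309 -0.0131
0.9 from1.6 tx 0.1152 tz 0.0057 | from.8 -0.0151 -0.0073
0.8 from1.6 tx 0.1303 tz 0.0131 | from.8 0.0 0.0
0.7 from1.6 tx 0.1446 tz 0.0218 | from.8 0.0143 0.0088
0.6 from1.6 tx 0.158 tz 0.032 | from.8 0.0277 0.019
0.5 from1.6 tx 0.1703 tz 0.0435 | from.8 0.04 0.0304
0.4 from1.6 tx 0.1814 tz 0.0561 | from.8 0.0511 0.043
0.3 from1.6 tx 0.1912 tz 0.0698 | from.8 0.0609 0.0567
0.2 from1.6 tx 0.1995 tz 0.0843 | from.8 0.0692 0.0713
0.1 from1.6 tx 0.2064 tz 0.0997 | from.8 0.0761 0.0866
-0.0 from1.6 tx 0.2117 tz 0.1156 | from.8 0.0814 0.1026
```

step_arm --steps '[{"jaw": 0.0, "tx": 0.0163, "ty": 0.0, "tz": -0.0042, "ax": 0.0, "ay": 0.0, "az": 0.0}, {"jaw": 0.0, "tx": 0.0329, "ty": 0.0, "tz": -0.0067, "ax": 0.0, "ay": 0.0, "az": 0.0}, {"jaw": 0.0, "tx": 0.0497, "ty": 0.0, "tz": -0.0075, "ax": 0.0, "ay": 0.0, "az": 0.0}, {"jaw": 0.0, "tx": 0.0665, "ty": 0.0, "tz": -0.0067, "ax": 0.0, "ay": 0.0, "az": 0.0}, {"jaw": 0.0, "tx": 0.0831, "ty": 0.0, "tz": -0.0042, "ax": 0.0, "ay": 0.0, "az": 0.0}, {"jaw": 0.0, "tx": 0.0994, "ty": 0.0, "tz": 0.0, "ax": 0.0, "ay": 0.0, "az": 0.0}, {"jaw": 0.0, "tx": 0.1152, "ty": 0.0, "tz": 0.0057, "ax": 0.0, "ay": 0.0, "az": 0.0}, {"jaw": 0.0, "tx": 0.1303, "ty": 0.0, "tz": 0.0131, "ax": 0.0, "ay": 0.0, "az": 0.0}]'

```text
time: 35.0
tool_pos: [0.5588, 0.1526, 0.163]
ee_rot: [-3.14, 0.012, 2.989]
wrist_force: [-1.3, -3.8, 4.5]
width: 0.0235
```

step_arm --steps '[{"jaw": 0.0, "tx": 0.0143, "ty": 0.0, "tz": 0.0088, "ax": 0.0, "ay": 0.0, "az": 0.0}, {"jaw": 0.0, "tx": 0.0277, "ty": 0.0, "tz": 0.019, "ax": 0.0, "ay": 0.0, "az": 0.0}, {"jaw": 0.0, "tx": 0.04, "ty": 0.0, "tz": 0.0304, "ax": 0.0, "ay": 0.0, "az": 0.0}, {"jaw": 0.0, "tx": 0.0511, "ty": 0.0, "tz": 0.043, "ax": 0.0, "ay": 0.0, "az": 0.0}, {"jaw": 0.0, "tx": 0.0609, "ty": 0.0, "tz": 0.0567, "ax": 0.0, "ay": 0.0, "az": 0.0}, {"jaw": 0.0, "tx": 0.0692, "ty": 0.0, "tz": 0.0713, "ax": 0.0, "ay": 0.0, "az": 0.0}, {"jaw": 0.0, "tx": 0.073, "ty": 0.0, "tz": 0.079, "ax": 0.0, "ay": 0.0, "az": 0.0}, {"jaw": 0.0, "tx": 0.0761, "ty": 0.0, "tz": 0.0866, "ax": 0.0, "ay": 0.0, "az": 0.0}]'

```text
time: 35.8
tool_pos: [0.4817, 0.1638, 0.0754]
ee_rot: [-3.138, 0.007, 2.989]
wrist_force: [-7.6, -1.0, 2.9]
width: 0.0238
```

step_arm --steps '[{"jaw": 0.0, "tx": 0.003, "ty": 0.0, "tz": 0.007, "ax": 0.0, "ay": 0.0, "az": 0.0}, {"jaw": 0.0, "tx": 0.005, "ty": 0.0, "tz": 0.014, "ax": 0.0, "ay": 0.0, "az": 0.0}, {"jaw": 0.0, "tx": 0.005, "ty": 0.0, "tz": 0.016, "ax": 0.0, "ay": 0.0, "az": 0.0}, {"jaw": 0.0, "tx": 0.005, "ty": 0.0, "tz": 0.016, "ax": 0.0, "ay": 0.0, "az": 0.0}]'

```text
time: 36.2
tool_pos: [0.4754, 0.1646, 0.0587]
ee_rot: [-3.138, 0.003, 2.989]
wrist_force: [-6.1, -0.2, 1.4]
width: 0.0238
```

Run:
```python
from h import *
o=get_obs();print(o['tool_pos'],o['ee_rot'],o['width'],o['wrist_force'], hin(o['tool_pos']))
```

```text
[0.47540667 0.16462629 0.05865639] [-3.13787908  0.00320048  2.98945496] 0.023827889973585856 [-6.09724422 -0.20059758  1.41132676] [-0.16374124 -0.00158492  0.05865639]
```

step_arm --steps '[{"jaw": 0.0, "tx": -0.001, "ty": 0.0, "tz": 0.002, "ax": 0.0, "ay": 0.0, "az": 0.0}, {"jaw": 0.0, "tx": -0.001, "ty": 0.0, "tz": 0.002, "ax": 0.0, "ay": 0.0, "az": 0.0}, {"jaw": 0.6, "tx": 0.0, "ty": 0.0, "tz": 0.0, "ax": 0.0, "ay": 0.0, "az": 0.0}, {"jaw": 0.6, "tx": 0.0, "ty": 0.0, "tz": 0.0, "ax": 0.0, "ay": 0.0, "az": 0.0}, {"jaw": 0.6, "tx": 0.0, "ty": 0.0, "tz": 0.0, "ax": 0.0, "ay": 0.0, "az": 0.0}, {"jaw": 0.6, "tx": 0.0, "ty": 0.0, "tz": -0.02, "ax": 0.0, "ay": 0.0, "az": 0.0}, {"jaw": 0.6, "tx": 0.0, "ty": 0.0, "tz": -0.06, "ax": 0.0, "ay": 0.0, "az": 0.0}, {"jaw": 0.6, "tx": 0.02, "ty": 0.0, "tz": -0.1, "ax": 0.0, "ay": 0.0, "az": 0.0}]'

```text
time: 37.0
tool_pos: [0.4564, 0.1677, 0.1592]
ee_rot: [-3.137, 0.003, 2.988]
wrist_force: [0.3, 0.5, -0.2]
width: 0.0565
```

step_arm --steps '[{"jaw": 0.6, "tx": 0.03, "ty": 0.0, "tz": -0.04, "ax": 0.0, "ay": 0.0, "az": 0.0}, {"jaw": 0.6, "tx": 0.06, "ty": 0.0, "tz": -0.08, "ax": 0.0, "ay": 0.0, "az": 0.0}, {"jaw": 0.6, "tx": 0.06, "ty": 0.0, "tz": -0.08, "ax": 0.0, "ay": 0.0, "az": 0.0}]'

```text
time: 37.3
tool_pos: [0.398, 0.1787, 0.2469]
ee_rot: [3.139, 0.016, 2.99]
wrist_force: [-0.2, 0.3, 0.6]
width: 0.0562
```

Run:
```python
from h import *
p,d,m=snap('scene'); r,f,l=snap('side'); w,g,v=snap('wrist')
for dd,mm,nm in((d,m,'scene'),(f,l,'side'),(g,v,'wrist')):
    P=pts(dd,mm,np.ones(dd.shape,bool)); hP=hin(P)
    Q=P[(P[:,2]>.105)&(P[:,2]<.14)&(abs(P[:,0]-.58)<.09)&(abs(P[:,1]-.15)<.08)]
    if len(Q)>50:
        q=hin(Q); k=np.linalg.lstsq(np.c_[q[:,:2],np.ones(len(q))],q[:,2],rcond=None)[0]; print(nm,'top',mar(Q),np.median(Q[:,2]).round(4),'slope',k[:2].round(3))
    K=hP[(hP[:,2]>.05)&(hP[:,2]<.09)&(abs(hP[:,1])<.014)&(hP[:,0]<-.15)&(hP[:,0]>-.18)]
    if len(K): print('  knob top z',np.percentile(K[:,2],95).round(4),len(K))
cv2.imwrite('pics/f.png',np.hstack([cv2.resize(p[130:330,200:420],(400,364)),cv2.resize(r[120:302,200:400],(400,364))])[:,:,::-1])
```

```text
scene top (array([576.3, 151. ]), 136.2, 122.9, 81.7, 3494) 0.1175 slope [-0.005 -0.019]
  knob top z 0.0759 120
side top (array([579. , 149.1]), 133.8, 127.6, 81.7, 1568) 0.1191 slope [-0.039 -0.013]
wrist top (array([567.1, 151.8]), 131.7, 104.2, 81.7, 5870) 0.1172 slope [0.048 0.001]
  knob top z 0.0755 360
```

View pics/f.png

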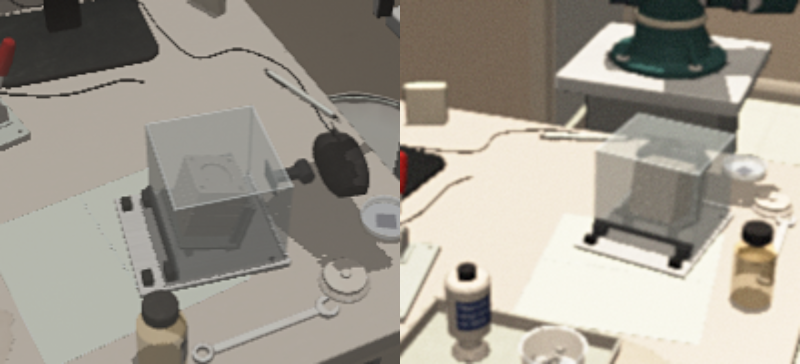

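The cover is shut: the knob top is at 76 mm and the top rectangle is the same as at the start. The pile stands inside and the bystanders haven't moved. Handing in.

```bash
python3 -c "
from bench import *
print(close_job())"
```

```text
the job is handed in; nothing more can be done
None
```

I put all four blocks away, shut the cover and handed the job in at about 37 s of the 210 s; the hand-in returned no verdict.

**What I did:** I lifted the cover by its knob onto its stop. Then I stacked the four blocks one by one, pushing each against the backstop until the wrist force read 5–9 N. I guided the cover shut by its knob and moved the arm clear. One block was found about 4 cm from where it had been, while the arm was working elsewhere, so I measured it again before picking it up.

**Last checks:**
- **Pile:** before closing, its top was at 62.6–62.9 mm (64 expected), its centre at about x 30, y 1 mm on the shelf, and its tilt under 0.005 rad. These numbers use my own estimate of the shelf's position, good to 1–2 mm. Once the cover was shut I checked the pile only by eye, through the clear cover.
- **Cover:** the knob's top was at 75.5–75.9 mm (76 expected when shut). The cover's top face was at 117–119 mm, with the same outline as at the start.
- **Bystanders:** the dish, flange and bottle looked undisturbed in the last pictures; I did not measure them again.

**Disagreement:** plane fits to the clear cover's top gave slopes from -0.04 to +0.05 rad depending on the camera. I put this down to depth noise on the clear plastic and relied on the knob height instead. One early move call was refused because its rows lacked some keys; the arm did not move.

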